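# Lock a screw jack's setting with spanner and jam nut

### The job

Lock the screw jack's setting: slide the wide-jawed spanner, flat on the base plate with its handle beside the stop post, onto the big lower hex nut until you feel its throat press gently against the nut (a few newtons), and let go of it. Then turn the smaller jam nut on top clockwise: it runs easily at first; when you feel it bite, turn it five to ten degrees further and no more. The lower nut must not turn with it; leave the spanner on the nut and everything else where it lies.

Things in the scene. Friction and masses are not known exactly. Their poses are not given: they have to be found in the camera images.
- spanner_grip (a point): The wide-jawed open-end spanner: plain steel, 130 g, lying flat, 12 mm thick. Point on the handle's centre line, half-way up, 150 mm behind the jaw's centre. +y points along the spanner to the jaw, z up. The handle is 18 mm wide and reaches 35 mm further back than this point; the centre of mass is about 65 mm ahead of it.
- spanner_jaw (a point): Centre of the same spanner's jaw, half-way up (6 mm), same axes. The jaw opens to +y; inner faces 41.6 mm apart; prongs reach 25 mm ahead of this point, flaring over the last 12 mm by 4.5 mm a side for entry; the flat throat lies 24 mm behind this point. The head is 68 mm wide and reaches about 40 mm behind this point.
- small_spanner: A bystander: a similar steel spanner with a narrower jaw (32 mm) that does not fit the lower nut. Origin under its jaw's centre, +y along it to the jaw. The two spanners may lie in either place.
- tape_roll: A bystander: black roll of tape, 63 mm across, 19 mm high. Origin at the centre of its underside.
- jack: The screw jack's grey base plate, fixed to the bench: 12 mm thick, 110 mm wide along its x, reaching from 50 mm beyond the nuts' axis (+y) to 125 mm behind it (-y), so the end of a fitted spanner's handle overhangs it. Origin on the nuts' axis, at the bench.
- lower_nut_center (a point): Axis of the large lower hex nut, 6 mm above the plate (mid-height of a spanner lying on it). Steel, 40 mm across flats, 16 mm high, on the plate. Flats face +x and -x, corners +y and -y: the spanner slides on along +y with its axes parallel to these; home, its throat meets the -y corner, its jaw centre within about 1 mm of the axis.
- lower_nut_corner (a point): A point on the lower nut's +y corner, 23 mm from the axis: shows whether the nut has turned. The nut turns about the upright screw with very little friction (0.05 N m), less than the jam nut's drag, so only the spanner keeps it still. Pushes above 20 N between spanner and nut mar it.
- jam_nut_center (a point): Centre of the smaller jam nut, half-way up: steel hexagon 30 mm across flats, 20 mm high, on a thin washer above the lower nut (underside 29.5 mm above the bench); the screw's end stands 9 mm above its top. A pair of flats faces this point's +x and -x, the others lie at 60 and 120 degrees to these.
- washer (a point): The thin washer (33 mm across, 1.5 mm high) between lower nut and jam nut. Until the bite it turns with the jam nut, x axes parallel. Clockwise from above, the jam nut first runs 0.25 to 0.7 rad, different each time, against 0.09 N m; then it bites: the washer stays and the nut takes 0.26 N m, rising 1 N m per rad. 0.07 to 0.20 rad past the bite is good. It stays where it is left.
- stop_post: Fixed steel pin, 12 mm across, 22 mm high, on the base plate 112 mm behind the nuts' axis, on the -x side of a fitted spanner's handle. Origin at the pin's foot, on the plate. With the spanner home, 2 to 6 mm lie between handle and pin; tightening closes that gap and the pin takes the load.
There are look-alikes about, which are no part of the job. Leave any green look-alike of the part that bears spanner_grip alone.

How it is judged:
On the way, in this order (a step that is already met when the one before it is completed fails the run):
1. the spanner, on the lower nut, is pressed gently home against it (horizontal distance between spanner_jaw and lower_nut_center below 0.003 m and z of spanner_jaw in the frame of lower_nut_center below 0.003 m and angle between spanner_jaw's own z axis and vertical below 0.06 rad and contact force between spanner and lower_nut above 2.5 N), for 0.05 s.
2. the wide-jawed spanner is released, fully home on the lower nut and flat on the plate (horizontal distance between spanner_jaw and lower_nut_center below 0.003 m and z of spanner_jaw in the frame of lower_nut_center below 0.003 m and angle between spanner_jaw's own z axis and vertical below 0.06 rad and contact force between the fingers and spanner below 0.1 N), for 0.2 s.
3. the jam nut has bitten and been turned on, with the spanner still on the lower nut (angle between the x axis of jam_nut_center and the x axis of washer, either way round above 0.07 rad and horizontal distance between spanner_jaw and lower_nut_center below 0.006 m and z of spanner_jaw in the frame of lower_nut_center below 0.004 m), for 0.2 s.
At the end, for the whole second after the job is handed in: The spanner lies at rest on the lower nut (jaw centre within 6 mm of its axis, down on the plate within 4 mm), the jam nut has been turned 0.07 to 0.20 rad past the bite, and the lower nut's corner is within 5 mm of where it started (all of step 3 and angle between the x axis of jam_nut_center and the x axis of washer, either way round below 0.2 rad and distance of lower_nut_corner from where it was at the start of the episode below 0.005 m and linear speed of spanner below 0.01 m/s); the robot touches nothing.
It fails at once if the lower nut turns (its corner moves more than 5 mm) (distance of lower_nut_corner from where it was at the start of the episode above 0.005 m).
It fails at once if the jam nut is overtightened, more than 0.20 rad past the bite (angle between the x axis of jam_nut_center and the x axis of washer, either way round above 0.2 rad).
It fails at once if the spanner presses on the lower nut with more than 20 N (contact force between spanner and lower_nut above 20 N).
It fails at once if the narrow spanner or the tape roll is moved by more than 20 mm (distance of any of small_spanner, tape_roll from where it was at the start of the episode above 0.02 m).
It also fails if it takes over 72 s, if anything falls off the work surface, if the arm or the gripper's body presses on something with over 40 N, if the wrist force passes 120 N, or if a joint passes its speed limit or range.

### The arm

A 7-joint arm with a two-finger parallel gripper is mounted at the origin on a cart in front of the work surface, level with it; the furniture and walls round the work are solid. World frame = base frame: x ahead of the robot, y to its left, z up, the work surface at z = 0. Lengths are in m, angles in rad, forces in N, time in s.
With the tool pointing down it reaches from about 0.425 to 0.875 m from the base axis. Payload 4.7 kg.
Tool frame: the origin (TCP) lies on the centre line of the jaws, within the pads' length; the fingertips stand 19 mm ahead of it and the grasp point (between the pads) is the TCP; x points along the fingers, z is the direction in which the jaws open and shut, and the axes are right-handed (so a half turn about x gives the same grasp; the last joint's range is limited). The gripper opens to 87 mm and grips with 3 to 60 N. Pads are 19 mm wide; open, the fingers measure 117 mm over their backs; the gripper's body (75 mm by 190 mm) begins 51 mm behind the grasp point.
Start: joints at [-1.287, 0.321, -0.07, 1.45, 0.023, 1.371, -0.057], TCP at [0.173, 0.626, 0.242] pointing down, gripper open.
Joint ranges: [-2.86, 2.86], [-0.3, 2.09], [-1.38, 1.24], [0.06, 2.45], [-1.56, 4.7], [0.09, 2.05], [-2.69, 2.69]. Speed limits (rad/s): [2.57, 2.57, 3.14, 3.14, 3.14, 3.14, 3.14].

### API

Orientations are given as a rotation vector (axis times angle).
In Python, from bench import get_state, get_image, camera_info, close_job gives the robot as it stands.
- The arm moves only by the tool jog_arm, never from a script. Its argument "targets" is a list of rows, each a list of 7 numbers: the turn, a rotation vector about the tool's x, y, z in degrees, then the shift along the tool's x, y, z in cm, then the finger opening in cm, from 0 to 8.7. In form: [[wx, wy, wz, tx, ty, tz, jaw], ...]. A call has 1 to 10 rows; each row shifts and turns the commanded pose from where the row before left it, along the tool's axes as they then stand; what a row does not reach is not made up. A row lasts 1/8 s, in which the tool goes at most 62.5 mm and 10.7 degrees, less where a joint would pass 70% of its speed; a pose out of reach is approached as far as the arm can. A call is refused whole if a number of a shift passes 6.25 or a number of a turn 10.7, either way. A call with a gripper value outside its range is refused whole. The fingers move at their own pace and stop on an object; "squeeze" is the grip in N (left out, the last holds). Time passes only in rows, so rows that do not move let the fingers close. It gives the time, the measured TCP pose, the force and the opening at its end, in the units of the state.
- get_state(): the state, without advancing time (a new reading comes with each control period).
- get_image(name): name is "side" or "top"; returns (picture, depth): 384x512x3 uint8, red, green, blue; 384x512 float32, m along the optical axis (not along the pixel's ray), 0 where there is no reading.
- camera_info(name): a dict with "intrinsics" (3x3 intrinsics, pixels), "world_from_camera" (4x4, takes a point from camera to world coordinates). Camera axes: x right, y up, looking along -z (the intrinsics and any distortion apply to the point x, -y, -z); pixel columns grow to the right and rows downward; lengths in m; the calibration is good to about 2 mm. A picture is of the moment at which its call begins. camera_info takes no time and is no camera call.
- close_job(): hands the job in, once; it reports no verdict.
The state is a dict: "time": time; "joint_positions": joint angles; "qd": joint speeds; "joint_torque": joint torques, N m; "position": TCP position; "tool_rot": TCP orientation; "ft_force": force on the tool from outside, world axes, zero at the start; "torque": the same for the moment, N m; "grip_width": opening from 0.0 (shut) to 1.0 (fully open).
Only numpy, scipy, OpenCV 4.12 (cv2) and the standard library are available. Lean on these libraries where they do the work, as an engineer would, in place of code of your own. Each camera call takes 0.05 s, during which the arm holds its last target.

## Working session

There is one attempt and no reset: what is moved stays moved. The work goes in short steps, Python scripts to look and compute and a tool call to move; the robot and the scene stay as the last step left them, time stands still between calls to the robot, and variables do not carry over. Pictures are saved under pics/ and viewed, and the job is handed in when it is done.

Besides the shell and the picture viewer there is one more tool, called as name(argument=value, ...), one argument or row to a line, values as JSON. jog_arm: Moves the arm, as the interface text tells. Its arguments: {"type":"object","properties":{"targets":{"type":"array"},"squeeze":{"type":"number"}},"required":["targets"]}

```bash
mkdir -p pics; ls; python3 - <<'E'
from bench import *
import cv2,numpy as np
s=get_state()
for k,v in s.items(): print(k,np.round(v,4))
for n in ["side","top"]:
    im,d=get_image(n); np.savez(f"pics/{n}0.npz",im=im,d=d)
    cv2.imwrite(f"pics/{n}0.png",im[:,:,::-1])
    c=camera_info(n); print(n,c)
E
```

```text
pics
time 0.0
joint_positions [-1.2869  0.3218 -0.07    1.4516  0.0226  1.3708 -0.0569]
qd [-0.0001 -0.0001  0.0003  0.0015  0.0013 -0.0014  0.0005]
joint_torque [ 1.00000e-04 -4.91291e+01 -4.03800e-01 -3.12520e+01 -6.39000e-02
  4.39000e-02  2.00000e-04]
position [0.1732 0.626  0.2405]
tool_rot [-1.0094  1.3263  1.0074]
ft_force [-0.2207 -0.0093  0.7465]
torque [ 0.0147 -0.0567 -0.0154]
grip_width 1.0015
side {'intrinsics': array([[440.92697167,   0.        , 254.49357865],
       [  0.        , 440.92697167, 185.12291909],
       [  0.        ,   0.        ,   1.        ]]), 'world_from_camera': array([[-0.98689859,  0.07972733, -0.14026663,  0.42364734],
       [-0.1612615 , -0.46001079,  0.87314649,  0.92613698],
       [ 0.00508947,  0.88432665,  0.46684095,  0.56957403],
       [ 0.        ,  0.        ,  0.        ,  1.        ]])}
top {'intrinsics': array([[389.46772095,   0.        , 261.32879696],
       [  0.        , 389.46772095, 190.05825075],
       [  0.        ,   0.        ,   1.        ]]), 'world_from_camera': array([[ 0.022997  ,  0.99621427, -0.08383474,  0.49878614],
       [-0.99965185,  0.02182907, -0.01482161, -0.0294005 ],
       [-0.01293547,  0.08414641,  0.99636944,  0.96060464],
       [ 0.        ,  0.        ,  0.        ,  1.        ]])}
```

View pics/side0.png

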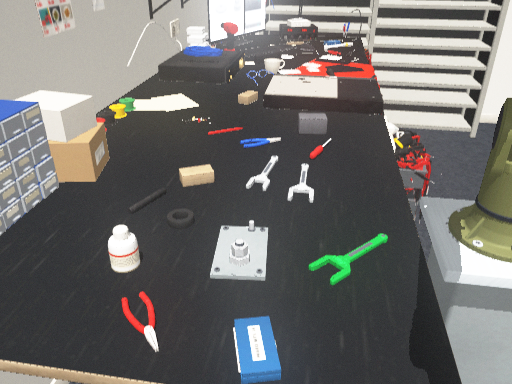

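View pics/top0.png

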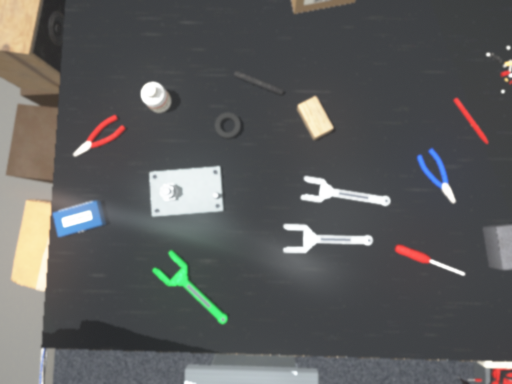

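Candidates for the wide spanner in the top view are grey at about (345,192), grey at about (328,238), and the green look-alike at about (190,285), which must be left alone. I'll measure the two grey jaws in a close crop.

```bash
cat > h.py <<'E'
from bench import *
import cv2,numpy as np
def shot(n,tag):
    im,d=get_image(n); np.savez(f"pics/{tag}.npz",im=im,d=d); return im,d
def ray(n,u,v):
    c=camera_info(n);K=c["intrinsics"];T=c["world_from_camera"]
    r=np.stack([(u-K[0,2])/K[0,0],-(v-K[1,2])/K[1,1],-np.ones_like(u,dtype=float)],-1)
    return T[:3,3],r@T[:3,:3].T
def atz(n,u,v,z):
    o,r=ray(n,np.asarray(u,float),np.asarray(v,float)); k=(z-o[2])/r[...,2]
    return o+k[...,None]*r
def cloud(n,d):
    v,u=np.mgrid[:384,:512].astype(float)
    o,r=ray(n,u,v); return o+d[...,None]*r
def proj(n,P):
    c=camera_info(n);K=c["intrinsics"];T=c["world_from_camera"]
    p=(np.asarray(P)-T[:3,3])@T[:3,:3]
    return np.stack([K[0,2]+K[0,0]*p[...,0]/-p[...,2],K[1,2]+K[1,1]*-p[...,1]/-p[...,2]],-1)
E
python3 - <<'E'
from h import *
z=np.load("pics/top0.npz");im,d=z["im"],z["d"]
a=cv2.resize(im[165:265,275:405],None,fx=6,fy=6,interpolation=cv2.INTER_CUBIC)
cv2.imwrite("pics/c1.png",a[:,:,::-1])
b=cv2.resize(im[155:225,140:235],None,fx=8,fy=8,interpolation=cv2.INTER_CUBIC)
cv2.imwrite("pics/c2.png",b[:,:,::-1])
z=np.load("pics/side0.npz");im=z["im"]
b=cv2.resize(im[215:290,200:280],None,fx=8,fy=8,interpolation=cv2.INTER_CUBIC)
cv2.imwrite("pics/c3.png",b[:,:,::-1])
P=cloud("top",d)
print(np.round(P[300,100],3),np.round(P[210,340],3),np.round(P[205,205],4),np.round(P[150:160,300],3)[:,2],P[195,370],P[240,350])
E
```

```text
[ 0.302  0.372 -0.002] [ 0.535 -0.209  0.001] [0.5389 0.1209 0.0147] [-0.002  0.     0.002  0.004  0.003  0.001  0.002 -0.001  0.001  0.001] [ 0.57222554 -0.2795729   0.01336501] [ 0.46242743 -0.23206178  0.01099157]
```

View pics/c1.png

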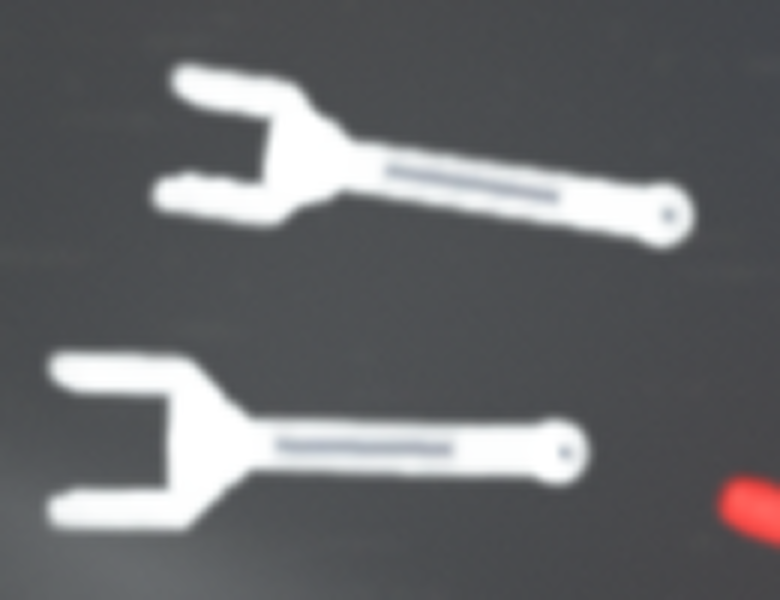

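View pics/c2.png

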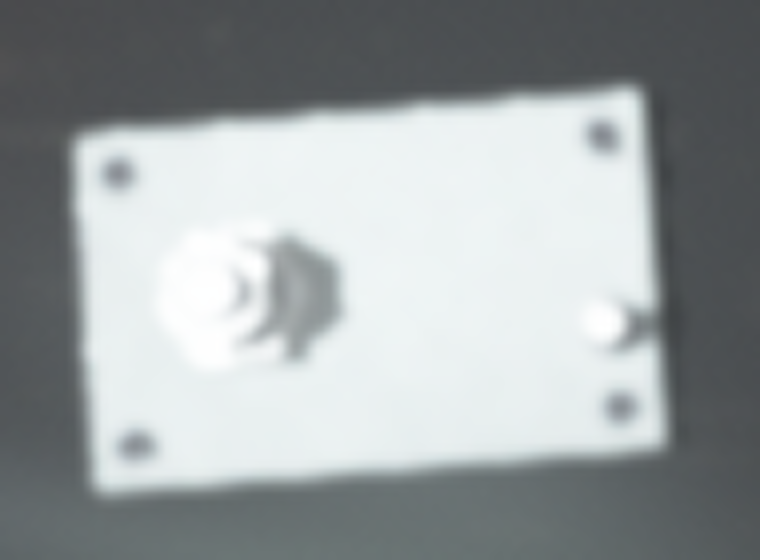

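View pics/c3.png

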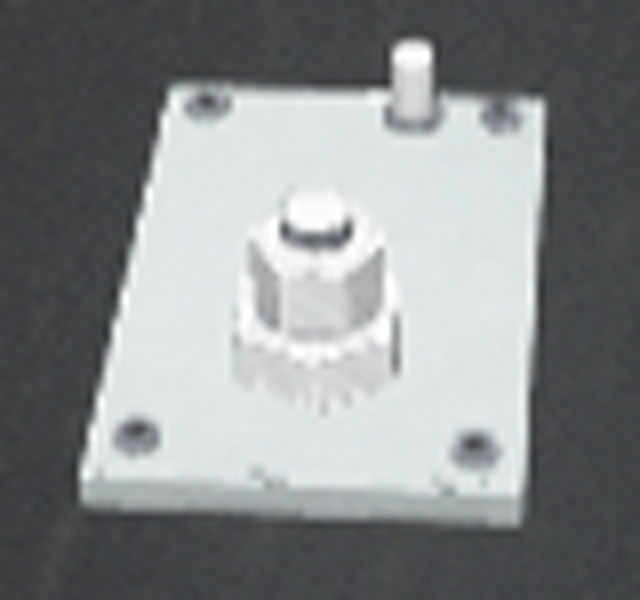

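The lower grey spanner, around (328,238), has a jaw gap of about 17 px, or roughly 41 mm. The upper one is about 12.5 px, or 30 mm. So the lower one is the wide spanner. The post in the plate is at about (216,195) in the top view. Next I'll measure the poses.

```bash
python3 - <<'E'
from h import *
from scipy.spatial.transform import Rotation as R
from scipy.optimize import least_squares
s=get_state(); M=R.from_rotvec(s["tool_rot"]).as_matrix(); print(M.round(3))
z=np.load("pics/top0.npz");im=z["im"]; g=im.min(2).astype(float)
hsv=cv2.cvtColor(im,cv2.COLOR_RGB2HSV)
def blob(u0,u1,v0,v1,zt):
    # subpixel: upsample, threshold half
    S=8; c=cv2.resize(g[v0:v1,u0:u1],None,fx=S,fy=S,interpolation=cv2.INTER_CUBIC)
    m=(c>145).astype(np.uint8)
    cs,_=cv2.findContours(m,cv2.RETR_EXTERNAL,cv2.CHAIN_APPROX_NONE)
    k=max(cs,key=cv2.contourArea)[:,0].astype(float)
    u=(k[:,0]+.5)/S-.5+u0; v=(k[:,1]+.5)/S-.5+v0
    return atz("top",u,v,zt)[:,:2]
for name,box in [("wide",(278,380,215,262)),("small",(296,400,170,212))]:
    p=blob(*box,0.012)
    # principal dir
    r=cv2.minAreaRect((p*1000).astype(np.float32)); print(name,r)
    c=p.mean(0); 
    # handle edges fit: iterative
    y=np.array([0,1.]);
    for _ in range(10):
        x=np.array([y[1],-y[0]]); a=(p-c)@y; b=(p-c)@x
        # handle zone 
        amin=a.min(); h=(a>amin+.025)&(a<amin+.095)
        L=h&(b<np.median(b[h])); Rr=h&(b>np.median(b[h]))
        pl=np.polyfit(a[L],b[L],1);pr=np.polyfit(a[Rr],b[Rr],1)
        sl=(pl[0]+pr[0])/2; off=(pl[1]+pr[1])/2
        y=y+sl*x; y/=np.linalg.norm(y); 
        c=c+off*x
    x=np.array([y[1],-y[0]]); a=(p-c)@y; b=(p-c)@x
    print(" dir deg from +y",np.degrees(np.arctan2(-y[0],y[1])),"len",a.max()-a.min(),"w",pr[1]-pl[1],"back end",(c+a.min()*y).round(4),"tip",(c+a.max()*y).round(4),"headw",b.min(),b.max())
    # expected back end is -185 from jaw; tip +25
    J=c+(a.max()-.025)*y; J2=c+(a.min()+.185)*y; print(" jaw est",J.round(4),J2.round(4))
    # throat: contour pts with |b|<8mm and a beyond mid
    t=(abs(b)<.012)&(a>a.min()+.12); 
    if t.any(): print(" throat->jaw",(c+(np.median(a[t])+.024)*y).round(4)," grip",(c+(np.median(a[t])+.024-.15)*y).round(4))
p=blob(140,235,155,225,0.012)
r=cv2.minAreaRect((p*1000).astype(np.float32)); print("plate",r)
# rect fit 110 x 175
def f(q):
    th=q[2]; y=np.array([-np.sin(th),np.cos(th)]); x=np.array([np.cos(th),np.sin(th)])
    a=(p-q[:2])@x; b=(p-q[:2])@y
    dx=abs(a)-q[3]; dy=abs(b+.0375)-q[4]
    return np.where(dx>dy,dx,dy)
q=least_squares(f,[.53,.18,0,.055,.0875],loss="soft_l1",f_scale=.001).x
print("jack",q.round(4),"ang deg",np.degrees(q[2]))
J=q[:2];y=np.array([-np.sin(q[2]),np.cos(q[2])]);x=np.array([y[1],-y[0]])
print("grip home",J-.15*y, "grip pre",J-.21*y)
# post top, nut top
print("post top @(603,325)",atz("top",140+(603.5)/8-.5,155+325.5/8-.5,.034),"rel",[(atz("top",140+603.5/8-.5,155+325.5/8-.5,.034)[:2]-J)@k for k in (x,y)])
print("screw top",[(atz("top",140+213/8-.5,155+290/8-.5,.0585)[:2]-J)@k for k in (x,y)])
print("proj screw side",proj("side",np.r_[J,.0585]),"top",proj("top",np.r_[J,.0585]))
E
```

```text
[[-0.    -0.964  0.267]
 [-0.002  0.267  0.964]
 [-1.    -0.    -0.002]]
wide ((464.2344665527344, -177.3977508544922), (71.62914276123047, 217.31137084960938), 0.303128719329834)
 dir deg from +y 0.2898790092395203 len 0.21730470167607718 w 0.02109008946642913 back end [ 0.464  -0.2861] tip [ 0.4629 -0.0688] headw -0.03509797776397395 0.03653360978952602
 jaw est [ 0.4631 -0.0938] [ 0.4631 -0.1011]
 throat->jaw [ 0.4632 -0.1279]  grip [ 0.464  -0.2779]
small ((573.0723266601562, -220.89437866210938), (217.6542510986328, 61.74222946166992), 81.96493530273438)
 dir deg from +y -7.801495475951957 len 0.21775381931961935 w 0.02139384554132258 back end [ 0.5582 -0.3287] tip [ 0.5877 -0.113 ] headw -0.030449172086433732 0.031276976114755335
 jaw est [ 0.5843 -0.1377] [ 0.5833 -0.1454]
 throat->jaw [ 0.5801 -0.1689]  grip [ 0.5597 -0.3176]
plate ((572.459228515625, 170.60858154296875), (113.83103942871094, 177.53372192382812), 5.802170276641846)
jack [0.5686 0.2079 0.1014 0.0561 0.088 ] ang deg 5.8070970314050285
grip home [0.58381128 0.05865428] grip pre [ 0.58988205 -0.00103781]
post top @(603,325) [0.56202945 0.09490569 0.034     ] rel [np.float64(-0.01800215356670917), np.float64(-0.11173074712352674)]
screw top [np.float64(-0.0006215326793617406), np.float64(-0.00189376003166207)]
proj screw side [239.63351532 239.85797437] top [165.30136579 190.54942062]
```

jog_arm(
  targets=[
    [10.6, 0, 0, 0, 0, 0, 6],
    [10.6, 0, 0, 0, 0, 0, 6],
    [10.6, 0, 0, 0, 0, 0, 6],
    [10.6, 0, 0, 0, 0, 0, 6],
    [10.6, 0, 0, 0, 0, 0, 6],
    [10.6, 0, 0, 0, 0, 0, 6],
    [10.6, 0, 0, 0, 0, 0, 6],
  ],
)

```text
time: 0.98
position: [0.1732, 0.6262, 0.2409]
tool_rot: [-0.001, 1.571, -0.001]
ft_force: [0.1, 0.1, -0.4]
grip_width: 0.689
```

jog_arm(
  targets=[
    [0, 0, 0, 0, -4, 4, 6],
    [0, 0, 0, 0, -4, 4, 6],
    [0, 0, 0, 0, -4, 4, 6],
    [0, 0, 0, 0, -4, 4, 6],
    [0, 0, 0, 0, -4, 4, 6],
    [0, 0, 0, 0, -4, 4, 6],
    [0, 0, 0, 0, -4, 4, 6],
    [0, 0, 0, 0, -4, 4, 6],
    [0, 0, 0, 0, -4, 4, 6],
    [0, 0, 0, 0, -4, 4, 6],
  ],
)

```text
time: 2.22
position: [0.5765, 0.2276, 0.2412]
tool_rot: [-0.005, 1.571, 0.005]
ft_force: [-0.2, 0.3, -0.3]
grip_width: 0.691
```

jog_arm(
  targets=[
    [0, 0, 0, 1.5, -5.9, -1.36, 6],
    [0, 0, 0, 1.5, -5.9, -1.36, 6],
    [0, 0, 0, 1.5, -5.9, -1.36, 6],
    [0, 0, 0, 1.5, -5.9, -1.36, 6],
    [0, 0, 0, 1.5, -5.9, -1.36, 6],
    [0, 0, 0, 1.5, -5.9, -1.36, 6],
    [0, 0, 0, 1.5, -5.9, -1.36, 6],
    [0, 0, 0, 1.5, -5.9, -1.36, 6],
    [0, 0, 0, 0, 0, 0, 6],
  ],
)

```text
time: 3.35
position: [0.4662, -0.2492, 0.1206]
tool_rot: [0.001, 1.574, -0.005]
ft_force: [0.3, 0.3, 0.1]
grip_width: 0.693
```

```bash
cat >> h.py <<'E'
from scipy.spatial.transform import Rotation as R
def st():
    s=get_state(); M=R.from_rotvec(s["tool_rot"]).as_matrix()
    print("t",round(s["time"],2),"p",np.round(s["position"],4),"yaw z",round(np.degrees(np.arctan2(M[1,2],M[0,2])),2),"down tilt",np.round(M[:2,0],4),"F",np.round(s["ft_force"],2),"T",np.round(s["torque"],3),"w",round(s["grip_width"]*87,1)); return s,M
E
python3 - <<'E'
from h import *
st()
im,d=shot("side","s1")
cv2.imwrite("pics/s1.png",cv2.resize(im[100:260,220:420],None,fx=4,fy=4)[...,::-1])
E
```

```text
t 3.35 p [ 0.4662 -0.2492  0.1206] yaw z -0.22 down tilt [-0.003  -0.0022] F [0.31 0.31 0.06] T [-0.093  0.008  0.015] w 60.3
```

View pics/s1.png

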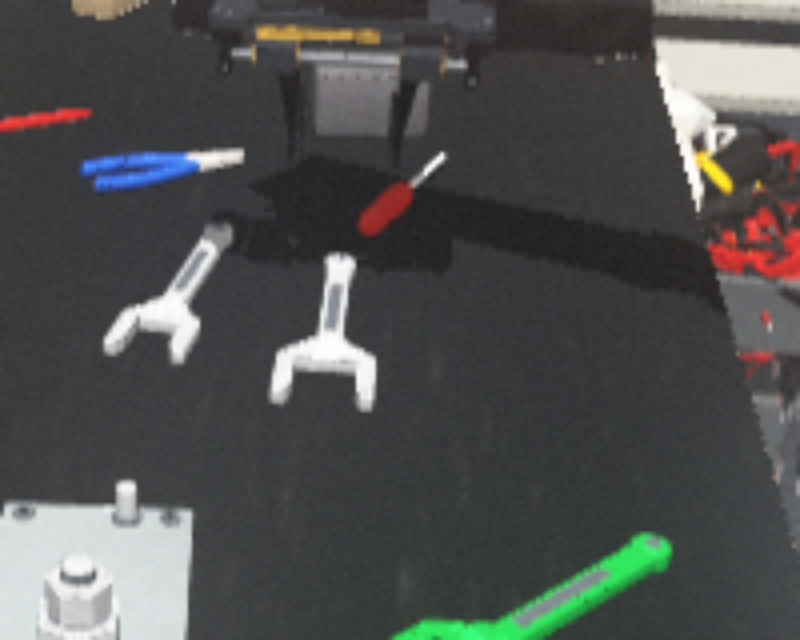

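jog_arm(
  targets=[
    [0, 0, 0, 3, 0.2, -0.2, 6],
    [0, 0, 0, 3, 0, 0, 6],
    [0, 0, 0, 2.5, 0, 0, 6],
    [0, 0, 0, 1, 0, 0, 6],
    [0, 0, 0, 0, 0, 0, 6],
  ],
)

```text
time: 4.03
position: [0.4679, -0.2407, 0.0264]
tool_rot: [-0.005, 1.571, 0.006]
ft_force: [0.5, 0.7, 0.9]
grip_width: 0.693
```

```bash
python3 - <<'E'
from h import *
st(); im,d=shot("side","s2");st()
cv2.imwrite("pics/s2.png",cv2.resize(im[100:240,240:400],None,fx=5,fy=5)[...,::-1])
im,d=shot("top","t2");st()
cv2.imwrite("pics/t2.png",cv2.resize(im[165:265,275:405],None,fx=6,fy=6)[...,::-1])
E
```

```text
t 4.03 p [ 0.4679 -0.2407  0.0264] yaw z 0.43 down tilt [-0.0007  0.0006] F [0.52 0.71 0.93] T [-0.155  0.02  -0.006] w 60.3
t 4.08 p [ 0.4684 -0.2413  0.0271] yaw z 0.4 down tilt [0.0006 0.0001] F [ 0.3  -0.09  0.62] T [-0.115  0.022 -0.021] w 59.9
t 4.12 p [ 0.4686 -0.2416  0.0274] yaw z 0.38 down tilt [ 0.0015 -0.0001] F [ 0.25 -0.28 -0.53] T [-0.12   0.039 -0.019] w 59.8
```

View pics/s2.png

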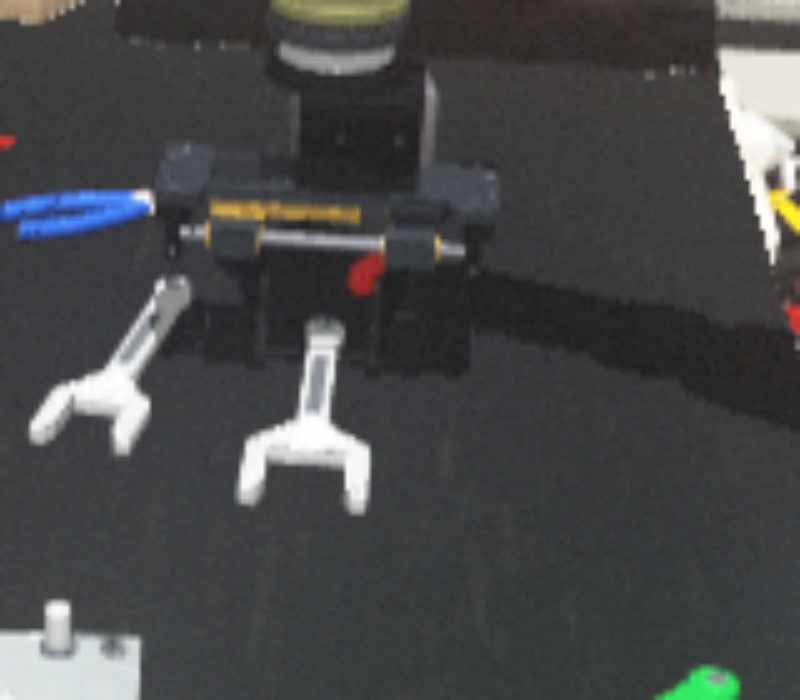

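View pics/t2.png

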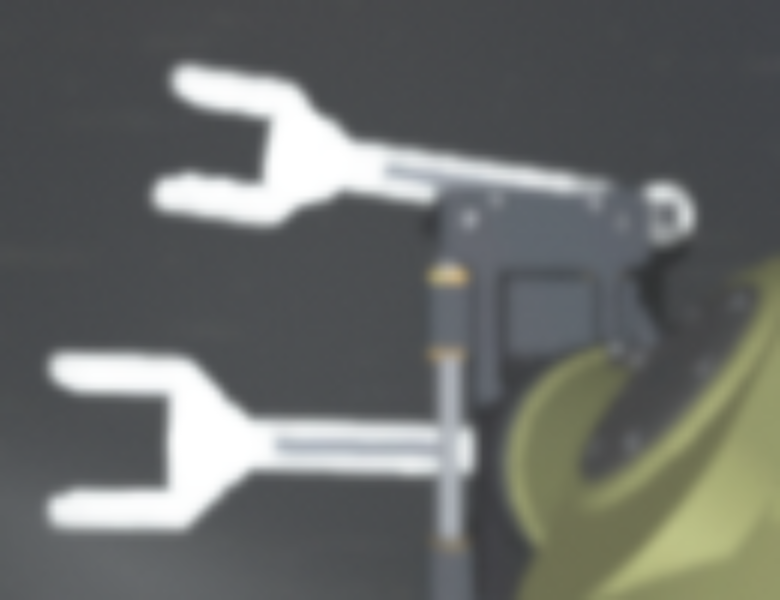

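jog_arm(
  targets=[
    [0, 0, 0, 0, 0, 0, 6],
  ],
)

```text
time: 4.25
position: [0.4686, -0.2419, 0.0276]
tool_rot: [-0.005, 1.569, 0.005]
ft_force: [-0.3, 0.7, -0.2]
grip_width: 0.686
```

jog_arm(
  targets=[
    [0, 0, 0, 0, 0, 0, 6],
    [0, 0, 0, 0, 0, 0, 6],
  ],
)

```text
time: 4.5
position: [0.4679, -0.2418, 0.0269]
tool_rot: [-0.005, 1.57, 0.005]
ft_force: [-0.2, 0.1, -0.4]
grip_width: 0.691
```

jog_arm(
  targets=[
    [0, 0, 0, 0.6, -0.5, -0.4, 6],
    [0, 0, 0, 0, 0, 0, 6],
    [0, 0, 0, 0, 0, 0, 6],
  ],
)

```text
time: 4.88
position: [0.4635, -0.2469, 0.0204]
tool_rot: [-0.004, 1.571, 0.004]
ft_force: [0.3, -0.0, -0.1]
grip_width: 0.689
```

Aligned; closing on the handle.

jog_arm(
  targets=[
    [0, 0, 0, 0, 0, 0, 3],
    [0, 0, 0, 0, 0, 0, 1.8],
    [0, 0, 0, 0, 0, 0, 1],
    [0, 0, 0, 0, 0, 0, 1],
    [0, 0, 0, 0, 0, 0, 1],
    [0, 0, 0, 0, 0, 0, 1],
  ],
  squeeze=45,
)

```text
time: 5.62
position: [0.4638, -0.2467, 0.0206]
tool_rot: [-0.005, 1.571, 0.005]
ft_force: [0.6, -0.8, -0.7]
grip_width: 0.198
```

```bash
python3 - <<'E'
from h import *
st()
E
```

```text
t 5.62 p [ 0.4638 -0.2467  0.0206] yaw z 0.35 down tilt [0.0003 0.    ] F [ 0.61 -0.77 -0.65] T [-0.038 -0.04   0.021] w 17.2
```

jog_arm(
  targets=[
    [0, 0, 0, -1, 0, 0, 1],
    [0, 0, 0, -2, 0, 0, 1],
    [0, 0, 0, -2, 0, 0, 1],
    [0, 0, 0, -1, 0, 0, 1],
    [0, 0, 0, 0, 0, 0, 1],
    [0, 0, 0, 0, 0, 0, 1],
  ],
)

```text
time: 6.38
position: [0.4633, -0.2465, 0.0802]
tool_rot: [-0.004, 1.571, 0.005]
ft_force: [0.2, 0.5, -2.0]
grip_width: 0.202
```

jog_arm(
  targets=[
    [-5.4, 0, 0, 0, 0, 0, 1],
    [0, 0, 0, 0, 3, 2, 1],
    [0, 0, 0, 0, 4, 2, 1],
    [0, 0, 0, 0, 4, 2, 1],
    [0, 0, 0, 0, 4, 2, 1],
    [0, 0, 0, 0, 4, 2, 1],
    [0, 0, 0, 0, 2, 1, 1],
    [0, 0, 0, 0, 1, 0.5, 1],
    [0, 0, 0, 0, 0, 0, 1],
    [0, 0, 0, 0, 0, 0, 1],
  ],
)

```text
time: 7.62
position: [0.5556, -0.0186, 0.0805]
tool_rot: [-0.077, 1.57, 0.076]
ft_force: [-1.0, -0.7, -1.7]
grip_width: 0.202
```

```bash
python3 - <<'E'
from h import *
st(); im,d=shot("side","s3")
cv2.imwrite("pics/s3.png",cv2.resize(im[140:300,180:380],None,fx=4,fy=4)[...,::-1])
im,d=shot("top","t3");st()
cv2.imwrite("pics/t3.png",cv2.resize(im[140:270,140:300],None,fx=5,fy=5)[...,::-1])
E
```

```text
t 7.62 p [ 0.5556 -0.0186  0.0805] yaw z 5.58 down tilt [-0.0004 -0.0008] F [-0.99 -0.66 -1.74] T [-0.211  0.053  0.035] w 17.6
t 7.72 p [ 0.5558 -0.0181  0.0807] yaw z 5.6 down tilt [ 0.     -0.0003] F [ 0.24 -0.34 -1.34] T [-0.165 -0.02   0.021] w 17.3
```

View pics/s3.png

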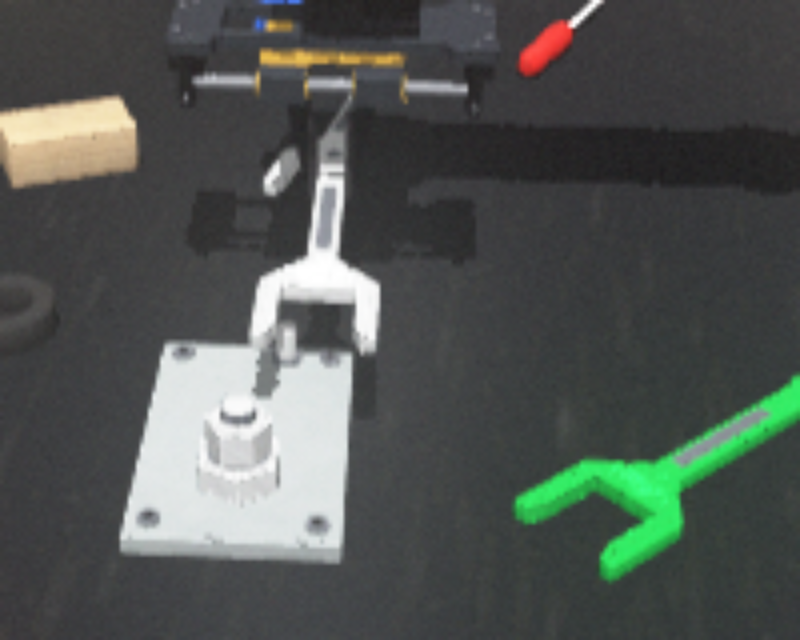

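View pics/t3.png

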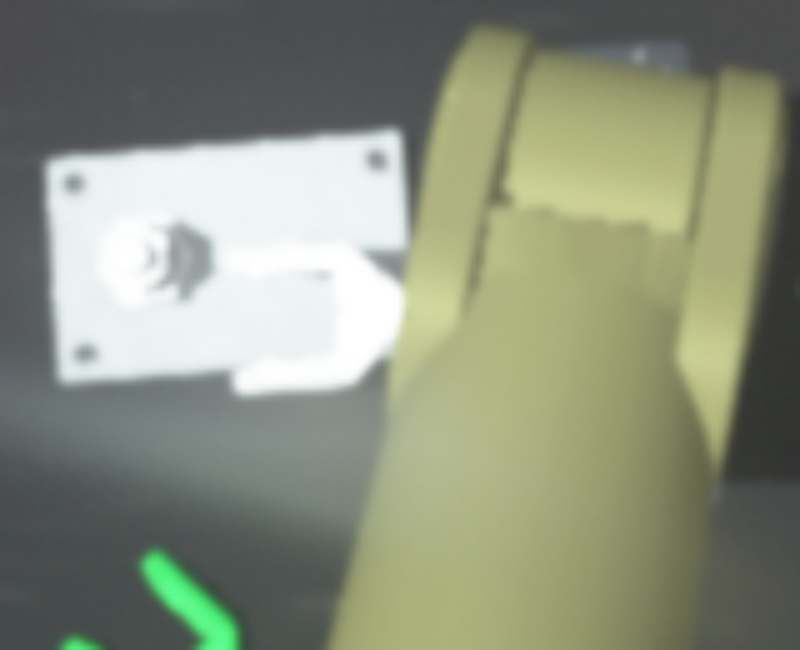

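jog_arm(
  targets=[
    [-0.2, 0, 0, 0, 0.4, 1.2, 1],
    [0, 0, 0, 0, 0.4, 1.4, 1],
    [0, 0, 0, 0, 0.3, 0.9, 1],
    [0, 0, 0, 0, 0, 0, 1],
    [0, 0, 0, 0, 0, 0, 1],
  ],
)

```text
time: 8.35
position: [0.5895, -0.0021, 0.0803]
tool_rot: [-0.082, 1.57, 0.081]
ft_force: [-0.6, 0.3, -1.0]
grip_width: 0.202
```

```bash
python3 - <<'E'
from h import *
st(); im,d=shot("side","s4")
cv2.imwrite("pics/s4.png",cv2.resize(im[170:300,180:300],None,fx=5,fy=5,interpolation=cv2.INTER_CUBIC)[...,::-1])
P=cloud("side",d)
# spanner points: z between .03 and .1, around prong region
J=np.array([.5686,.2079]);y=np.array([-.1012,.9949]);x=np.array([.9949,.1012])
b=(P[...,:2]-J)@y;a=(P[...,:2]-J)@x
m=(P[...,2]>.04)&(P[...,2]<.1)&(b>-.19)&(b<-.035)&(abs(a)<.045)
print(m.sum())
for lo in np.arange(-.19,-.03,.015):
    k=m&(b>=lo)&(b<lo+.015)
    if k.sum()>5: print(lo.round(3),k.sum(),np.percentile(P[k][:,2],[20,50,90]).round(4),"x range",np.percentile(a[k],[2,98]).round(4))
im,d=shot("top","t4");st()
cv2.imwrite("pics/t4.png",cv2.resize(im[140:270,140:300],None,fx=5,fy=5,interpolation=cv2.INTER_CUBIC)[...,::-1])
E
```

```text
t 8.35 p [ 0.5895 -0.0021  0.0803] yaw z 5.94 down tilt [-0.0008 -0.0004] F [-0.56  0.28 -0.98] T [-0.164  0.048 -0.046] w 17.6
531
-0.19 23 [0.0692 0.07   0.0712] x range [-0.0085  0.0081]
-0.175 27 [0.0682 0.0698 0.0705] x range [-0.009   0.0082]
-0.16 23 [0.0685 0.07   0.0709] x range [-0.0079  0.0082]
-0.145 31 [0.0685 0.0694 0.071 ] x range [-0.0091  0.0079]
-0.13 29 [0.0687 0.07   0.0709] x range [-0.0081  0.0078]
-0.115 34 [0.0689 0.0697 0.0706] x range [-0.0144  0.0129]
-0.1 100 [0.0685 0.0693 0.0708] x range [-0.03    0.0292]
-0.085 126 [0.0629 0.0673 0.0698] x range [-0.0325  0.0317]
-0.07 50 [0.0681 0.0694 0.0709] x range [-0.0334  0.033 ]
-0.055 57 [0.0668 0.069  0.0707] x range [-0.0324  0.0333]
-0.04 31 [0.0626 0.0668 0.0705] x range [-0.0328  0.034 ]
t 8.45 p [ 0.5894 -0.0022  0.0804] yaw z 5.92 down tilt [-0.0005 -0.    ] F [-0.81 -0.02 -1.46] T [-0.193  0.034  0.005] w 17.5
```

View pics/s4.png

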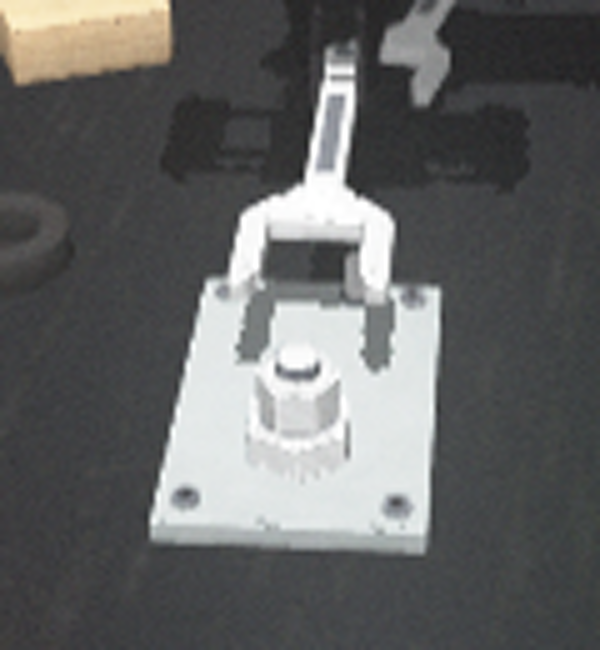

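View pics/t4.png

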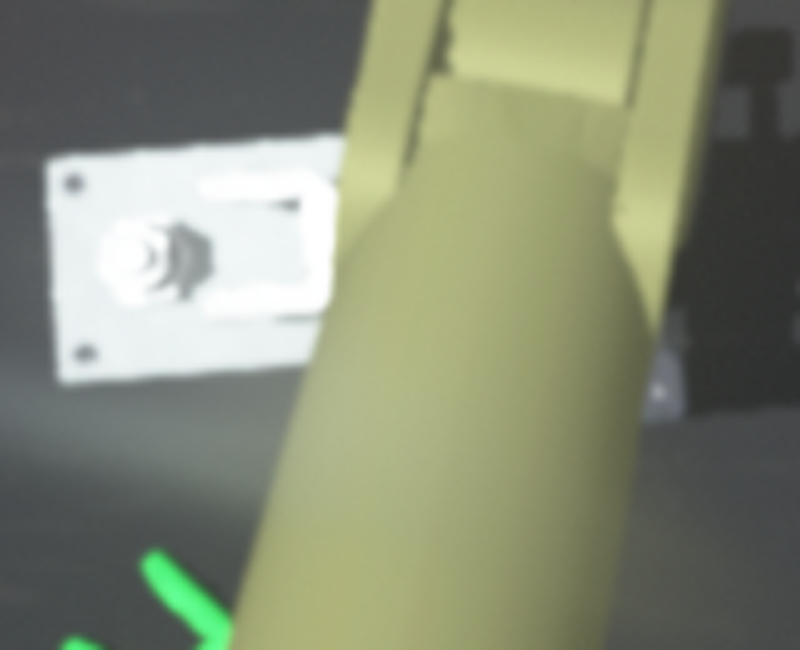

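```bash
python3 - <<'E'
from h import *
z=np.load("pics/side0.npz"); P=cloud("side",z["d"])
J=np.array([.5686,.2079]);y=np.array([-.1012,.9949]);x=np.array([.9949,.1012])
b=(P[...,:2]-J)@y;a=(P[...,:2]-J)@x;Z=P[...,2]
m=(Z>.008)&(Z<.018)&(abs(a)<.08)&(abs(b+.04)<.12)
for lo in np.arange(-.12,.05,.02):
    k=m&(b>=lo)&(b<lo+.02); print(lo.round(2),np.percentile(a[k],[1,99]).round(4),np.median(Z[k]).round(4))
k=m&(abs(a)<.04); print("b range",np.percentile(b[k],[.5,99.5]))
k=(Z>.020)&(Z<.037)&(b<-.09)&(b>-.14)&(abs(a)<.05); print("post",np.c_[a[k],b[k],Z[k]].round(4))
k=(Z>.02)&(Z<.06)&(abs(a)<.03)&(abs(b)<.03)
for l,h in [(.018,.027),(.031,.047),(.048,.052),(.056,.061)]:
    q=k&(Z>l)&(Z<h); print(l,q.sum(),a[q].min().round(4),a[q].max().round(4),np.median(a[q]).round(4),b[q].max().round(4),np.median(b[q]).round(4))
E
```

```text
-0.12 [-0.052   0.0545] 0.0111
-0.1 [-0.0527  0.0544] 0.0108
-0.08 [-0.0533  0.0544] 0.0108
-0.06 [-0.0537  0.0548] 0.0107
-0.04 [-0.0528  0.0548] 0.0109
-0.02 [-0.0535  0.0542] 0.0107
0.0 [-0.0524  0.0546] 0.0109
0.02 [-0.0528  0.0543] 0.011
0.04 [-0.0535  0.0541] 0.0108
b range [-0.12141896  0.05235438]
post [[-0.013  -0.1129  0.0321]
 [-0.0151 -0.115   0.0309]
 [-0.0176 -0.1111  0.0335]
 [-0.0197 -0.1141  0.0317]
 [-0.011  -0.1087  0.032 ]
 [-0.0133 -0.109   0.0319]
 [-0.0158 -0.1048  0.0348]
 [-0.0179 -0.1071  0.0334]
 [-0.0201 -0.1087  0.0325]
 [-0.0111 -0.1073  0.0303]
 [-0.0134 -0.1064  0.031 ]
 [-0.016  -0.1013  0.0343]
 [-0.018  -0.1063  0.0312]
 [-0.0202 -0.1063  0.0314]
 [-0.011  -0.1085  0.0269]
 [-0.0134 -0.1064  0.0283]
 [-0.0157 -0.1062  0.0285]
 [-0.018  -0.1056  0.029 ]
 [-0.0202 -0.1064  0.0286]
 [-0.0111 -0.1081  0.0244]
 [-0.0134 -0.1065  0.0256]
 [-0.0158 -0.1048  0.0267]
 [-0.0179 -0.1075  0.0251]
 [-0.0201 -0.1088  0.0243]
 [-0.0111 -0.1072  0.0223]
 [-0.0135 -0.105   0.0239]
 [-0.0158 -0.1053  0.0238]
 [-0.018  -0.1063  0.0232]
 [-0.0202 -0.1064  0.0233]
 [-0.0137 -0.1032  0.0224]
 [-0.0159 -0.1042  0.0218]
 [-0.0182 -0.1036  0.0223]]
0.018 73 -0.0191 0.0211 -0.0042 0.0239 0.0167
0.031 111 -0.0151 0.0177 -0.0001 0.0184 0.0147
0.048 64 -0.0149 0.0176 -0.0009 0.0173 0.0088
0.056 34 -0.0072 0.0094 0.0004 0.0113 0.0025
```

jog_arm(
  targets=[
    [0, 0, 0, 1.2, 0, 0.06, 1],
    [0, 0, 0, 1.6, 0, 0, 1],
    [0, 0, 0, 1.2, 0, 0, 1],
    [0, 0, 0, 0.5, 0, 0, 1],
    [0, 0, 0, 0.1, 0, 0, 1],
    [0, 0, 0, 0, 0, 0, 1],
    [0, 0, 0, 0, 0, 0, 1],
  ],
)

```text
time: 9.32
position: [0.5908, -0.0018, 0.0351]
tool_rot: [-0.081, 1.568, 0.082]
ft_force: [0.1, -0.5, -2.2]
grip_width: 0.199
```

```bash
python3 - <<'E'
from h import *
st(); im,d=shot("side","s5")
cv2.imwrite("pics/s5.png",cv2.resize(im[170:300,180:300],None,fx=5,fy=5,interpolation=cv2.INTER_CUBIC)[...,::-1])
st()
E
```

```text
t 9.32 p [ 0.5908 -0.0018  0.0351] yaw z 5.94 down tilt [0.001  0.0002] F [ 0.1  -0.48 -2.19] T [-0.226 -0.028  0.006] w 17.3
t 9.38 p [ 0.5908 -0.0017  0.035 ] yaw z 5.94 down tilt [0.001  0.0003] F [ 0.3   0.55 -1.62] T [-0.254 -0.025  0.008] w 17.3
```

View pics/s5.png

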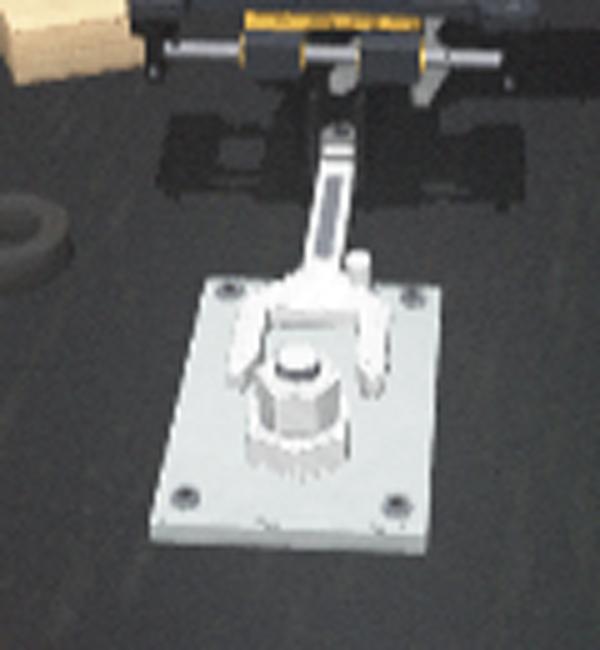

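jog_arm(
  targets=[
    [0, 0, 0, 0.12, 0, 0, 1],
    [0, 0, 0, 0, 0, 0, 1],
    [0, 0, 0, 0, 0, 0, 1],
  ],
)

```text
time: 9.75
position: [0.5905, -0.0017, 0.0334]
tool_rot: [-0.081, 1.569, 0.082]
ft_force: [-0.5, 0.2, -1.0]
grip_width: 0.199
```

jog_arm(
  targets=[
    [0, 0, 0, 0.1, 0, 0, 1],
    [0, 0, 0, 0, 0, 0, 1],
    [0, 0, 0, 0, 0, 0, 1],
  ],
)

```text
time: 10.12
position: [0.5905, -0.0018, 0.0325]
tool_rot: [-0.081, 1.569, 0.082]
ft_force: [-0.0, -0.6, -0.8]
grip_width: 0.197
```

jog_arm(
  targets=[
    [0, 0, 0, 0, 0.6, 0, 1],
    [0, 0, 0, 0, 0.8, 0, 1],
    [0, 0, 0, 0, 0.8, 0, 1],
    [0, 0, 0, 0, 0.5, 0, 1],
    [0, 0, 0, 0, 0.3, 0, 1],
    [0, 0, 0, 0, 0, 0, 1],
    [0, 0, 0, 0, 0, 0, 1],
  ],
)

```text
time: 11.0
position: [0.5873, 0.0287, 0.0324]
tool_rot: [-0.081, 1.569, 0.082]
ft_force: [0.4, 1.0, 0.9]
grip_width: 0.206
```

```bash
python3 - <<'E'
from h import *
s,M=st(); im,d=shot("side","s6")
cv2.imwrite("pics/s6.png",cv2.resize(im[190:290,190:290],None,fx=6,fy=6,interpolation=cv2.INTER_CUBIC)[...,::-1])
s,M=st()
J=np.array([.5686,.2079]);y=np.array([-.1012,.9949]);x=np.array([.9949,.1012])
print([(s["position"][:2]-J)@k for k in (x,y)])
E
```

```text
t 11.0 p [0.5873 0.0287 0.0324] yaw z 5.95 down tilt [0.0001 0.001 ] F [0.36 1.04 0.91] T [0.222 0.059 0.011] w 17.9
t 11.05 p [0.5873 0.0287 0.0324] yaw z 5.95 down tilt [0.    0.001] F [0.45 0.98 0.46] T [0.24  0.059 0.027] w 17.8
[np.float64(0.00047873666055883355), np.float64(-0.18017464384427445)]
```

View pics/s6.png

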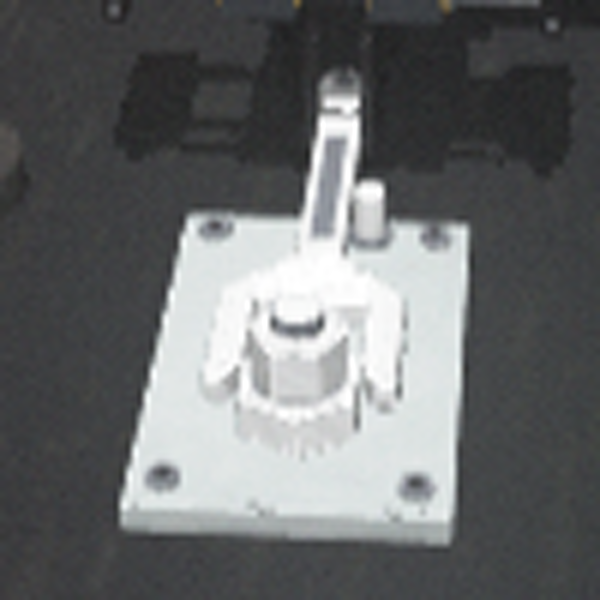

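jog_arm(
  targets=[
    [0, 0, 0, 0, 0.3, 0, 1],
    [0, 0, 0, 0, 0.4, 0, 1],
    [0, 0, 0, 0, 0.3, 0, 1],
    [0, 0, 0, 0, 0, 0, 1],
    [0, 0, 0, 0, 0, 0, 1],
  ],
)

```text
time: 11.68
position: [0.5863, 0.0385, 0.0324]
tool_rot: [-0.081, 1.569, 0.082]
ft_force: [-0.9, -0.2, 1.4]
grip_width: 0.204
```

```bash
python3 - <<'E'
from h import *
s,M=st(); im,d=shot("side","s7")
cv2.imwrite("pics/s7.png",cv2.resize(im[190:290,190:290],None,fx=6,fy=6,interpolation=cv2.INTER_CUBIC)[...,::-1])
s,M=st()
J=np.array([.5686,.2079]);y=np.array([-.1012,.9949]);x=np.array([.9949,.1012])
print([(s["position"][:2]-J)@k for k in (x,y)])
E
```

```text
t 11.68 p [0.5863 0.0385 0.0324] yaw z 5.96 down tilt [0.0001 0.0006] F [-0.85 -0.25  1.39] T [-0.148 -0.029  0.006] w 17.7
t 11.72 p [0.5863 0.0384 0.0324] yaw z 5.95 down tilt [0.0001 0.0006] F [0.37 0.59 1.8 ] T [-0.044 -0.018  0.027] w 17.3
[np.float64(0.00045388432470353413), np.float64(-0.17040655111852088)]
```

View pics/s7.png

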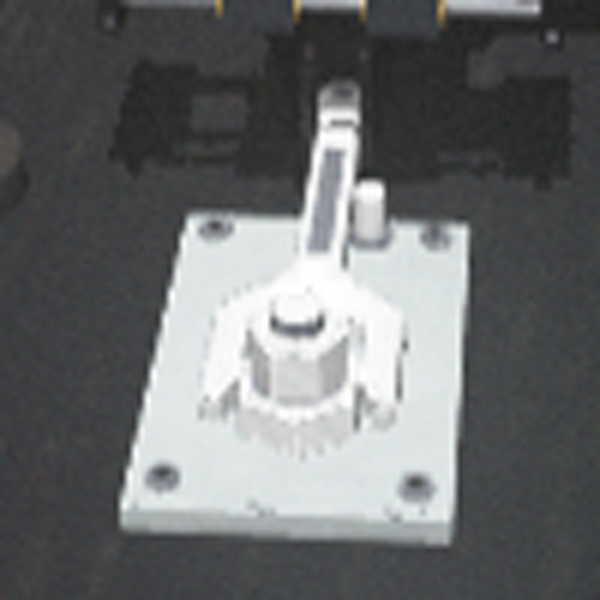

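jog_arm(
  targets=[
    [0, 0, 0, 0, 0.3, 0, 1],
    [0, 0, 0, 0, 0.3, 0, 1],
    [0, 0, 0, 0, 0, 0, 1],
  ],
)

```text
time: 12.1
position: [0.5857, 0.0443, 0.0324]
tool_rot: [-0.082, 1.569, 0.082]
ft_force: [-0.5, -1.1, 2.3]
grip_width: 0.199
```

jog_arm(
  targets=[
    [0, 0, 0, 0, 0.3, 0, 1],
    [0, 0, 0, 0, 0.2, 0, 1],
    [0, 0, 0, 0, 0, 0, 1],
  ],
)

```text
time: 12.48
position: [0.5852, 0.0493, 0.0324]
tool_rot: [-0.081, 1.569, 0.082]
ft_force: [0.2, -1.8, 2.0]
grip_width: 0.204
```

```bash
python3 - <<'E'
from h import *
J=np.array([.5686,.2079]);y=np.array([-.1012,.9949]);x=np.array([.9949,.1012])
s,M=st(); 
print([(s["position"][:2]-J)@k for k in (x,y)])
E
```

```text
t 12.47 p [0.5852 0.0493 0.0324] yaw z 5.96 down tilt [0.0002 0.0003] F [ 0.2  -1.84  2.03] T [-0.465 -0.003 -0.023] w 17.7
[np.float64(0.0004334350222668849), np.float64(-0.15950029386526407)]
```

jog_arm(
  targets=[
    [0, 0, 0, 0, 0.2, 0, 1],
    [0, 0, 0, 0, 0.2, 0, 1],
    [0, 0, 0, 0, 0, 0, 1],
  ],
)

```text
time: 12.85
position: [0.5848, 0.0532, 0.0324]
tool_rot: [-0.082, 1.569, 0.082]
ft_force: [-0.1, -2.3, 2.9]
grip_width: 0.199
```

jog_arm(
  targets=[
    [0, 0, 0, 0, 0.1, 0, 1],
    [0, 0, 0, 0, 0.1, 0, 1],
    [0, 0, 0, 0, 0, 0, 1],
  ],
)

```text
time: 13.22
position: [0.5846, 0.0549, 0.0324]
tool_rot: [-0.081, 1.569, 0.082]
ft_force: [0.7, -2.1, 2.7]
grip_width: 0.198
```

jog_arm(
  targets=[
    [0, 0, 0, 0, 0.1, 0, 1],
    [0, 0, 0, 0, 0, 0, 1],
  ],
)

```text
time: 13.48
position: [0.5845, 0.0559, 0.0324]
tool_rot: [-0.081, 1.569, 0.082]
ft_force: [0.4, -3.7, 2.5]
grip_width: 0.199
```

jog_arm(
  targets=[
    [0, 0, 0, 0, 0.1, 0, 1],
    [0, 0, 0, 0, 0, 0, 1],
  ],
)

```text
time: 13.72
position: [0.5844, 0.057, 0.0324]
tool_rot: [-0.081, 1.569, 0.082]
ft_force: [0.2, -3.2, 3.0]
grip_width: 0.2
```

```bash
python3 - <<'E'
from h import *
J=np.array([.5686,.2079]);y=np.array([-.1012,.9949]);x=np.array([.9949,.1012])
s,M=st(); im,d=shot("side","s8");s,M=st()
cv2.imwrite("pics/s8.png",cv2.resize(im[190:290,190:290],None,fx=6,fy=6,interpolation=cv2.INTER_CUBIC)[...,::-1])
print([(s["position"][:2]-J)@k for k in (x,y)])
E
```

```text
t 13.72 p [0.5844 0.057  0.0324] yaw z 5.95 down tilt [0.0002 0.0001] F [ 0.16 -3.21  2.95] T [-0.791 -0.038 -0.038] w 17.4
t 13.78 p [0.5843 0.057  0.0324] yaw z 5.95 down tilt [0.0001 0.0001] F [ 0.23 -2.93  3.27] T [-0.749 -0.043  0.   ] w 17.5
[np.float64(0.0003841330117959435), np.float64(-0.15175519478215427)]
```

View pics/s8.png

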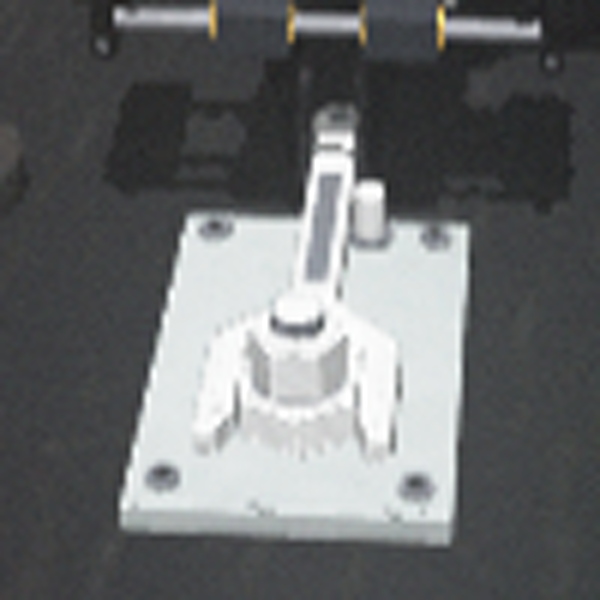

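jog_arm(
  targets=[
    [0, 0, 0, 0, 0.1, 0, 1],
    [0, 0, 0, 0, 0, 0, 1],
  ],
)

```text
time: 14.02
position: [0.5842, 0.058, 0.0324]
tool_rot: [-0.082, 1.569, 0.082]
ft_force: [0.1, -3.1, 4.0]
grip_width: 0.198
```

jog_arm(
  targets=[
    [0, 0, 0, 0, 0.06, 0, 1],
    [0, 0, 0, 0, 0, 0, 1],
  ],
)

```text
time: 14.28
position: [0.5842, 0.0585, 0.0324]
tool_rot: [-0.081, 1.569, 0.082]
ft_force: [-0.4, -3.4, 4.3]
grip_width: 0.198
```

jog_arm(
  targets=[
    [0, 0, 0, 0, 0.06, 0, 1],
    [0, 0, 0, 0, 0, 0, 1],
  ],
)

```text
time: 14.52
position: [0.5841, 0.0588, 0.0324]
tool_rot: [-0.082, 1.569, 0.081]
ft_force: [0.4, -5.5, 3.5]
grip_width: 0.201
```

jog_arm(
  targets=[
    [0, 0, 0, 0, 0.06, 0, 1],
    [0, 0, 0, 0, 0, 0, 1],
  ],
)

```text
time: 14.78
position: [0.5841, 0.0589, 0.0324]
tool_rot: [-0.082, 1.569, 0.08]
ft_force: [-0.4, -5.3, 4.2]
grip_width: 0.2
```

jog_arm(
  targets=[
    [0, 0, 0, 0, 0.05, 0, 1],
    [0, 0, 0, 0, 0, 0, 1],
  ],
)

```text
time: 15.02
position: [0.5841, 0.059, 0.0324]
tool_rot: [-0.082, 1.569, 0.08]
ft_force: [0.8, -7.5, 3.3]
grip_width: 0.204
```

```bash
python3 - <<'E'
from h import *
J=np.array([.5686,.2079]);y=np.array([-.1012,.9949]);x=np.array([.9949,.1012])
s,M=st(); im,d=shot("side","s9");s,M=st()
cv2.imwrite("pics/s9.png",cv2.resize(im[190:290,190:290],None,fx=6,fy=6,interpolation=cv2.INTER_CUBIC)[...,::-1])
print([(s["position"][:2]-J)@k for k in (x,y)])
E
```

```text
t 15.03 p [0.5841 0.059  0.0324] yaw z 5.9 down tilt [ 0.0004 -0.0013] F [ 0.78 -7.49  3.27] T [-1.432 -0.126  0.06 ] w 17.7
t 15.07 p [0.5841 0.059  0.0324] yaw z 5.9 down tilt [ 0.0004 -0.0013] F [ 1.54 -6.06  4.04] T [-1.378 -0.094  0.072] w 17.6
[np.float64(0.00037256203113038565), np.float64(-0.14972778791439992)]
```

View pics/s9.png

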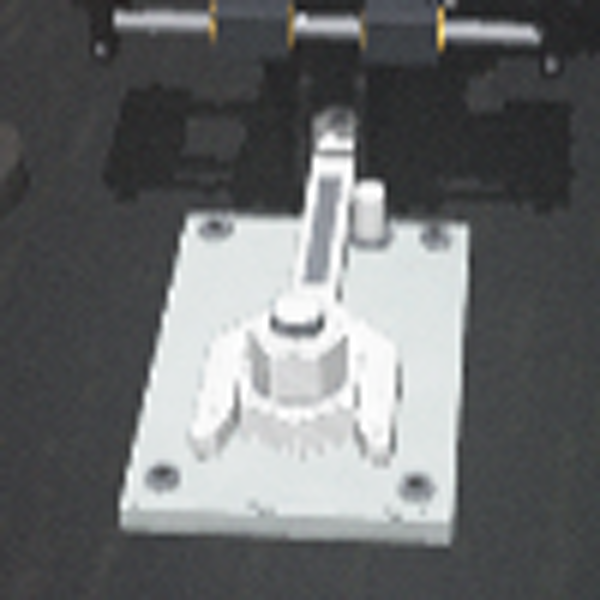

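jog_arm(
  targets=[
    [0, 0, 0, 0, 0.06, 0, 1],
    [0, 0, 0, 0, 0, 0, 1],
    [0, 0, 0, 0, 0, 0, 1],
  ],
)

```text
time: 15.45
position: [0.5841, 0.059, 0.0324]
tool_rot: [-0.082, 1.569, 0.079]
ft_force: [1.6, -6.7, 3.5]
grip_width: 0.201
```

jog_arm(
  targets=[
    [0, 0, 0, 0, 0.08, 0, 1],
    [0, 0, 0, 0, 0, 0, 1],
    [0, 0, 0, 0, 0, 0, 1],
  ],
)

```text
time: 15.82
position: [0.5841, 0.0591, 0.0324]
tool_rot: [-0.082, 1.569, 0.078]
ft_force: [0.8, -7.6, 3.3]
grip_width: 0.2
```

```bash
python3 - <<'E'
from h import *
s,M=st(); get_image("side");s,M=st()
E
```

```text
t 15.82 p [0.5841 0.0591 0.0324] yaw z 5.86 down tilt [ 0.0006 -0.0027] F [ 0.8  -7.56  3.34] T [-1.84  -0.112 -0.007] w 17.4
t 15.88 p [0.5841 0.0591 0.0324] yaw z 5.86 down tilt [ 0.0006 -0.0027] F [ 1.31 -8.73  3.59] T [-1.855 -0.166 -0.012] w 17.4
```

jog_arm(
  targets=[
    [0, 0, 0, -0.05, -0.1, 0, 1],
    [0, 0, 0, 0, 0, 0, 1.6],
    [0, 0, 0, 0, 0, 0, 1.9],
    [0, 0, 0, 0, 0, 0, 2.4],
    [0, 0, 0, 0, 0, 0, 3],
    [0, 0, 0, 0, 0, 0, 4],
    [0, 0, 0, 0, 0, 0, 4],
    [0, 0, 0, 0, 0, 0, 4],
  ],
)

```text
time: 16.88
position: [0.5839, 0.0606, 0.0329]
tool_rot: [-0.081, 1.569, 0.082]
ft_force: [0.1, 0.6, 0.9]
grip_width: 0.449
```

```bash
python3 - <<'E'
from h import *
J=np.array([.5686,.2079]);y=np.array([-.1012,.9949]);x=np.array([.9949,.1012])
s,M=st(); im,d=shot("side","s10");s,M=st()
cv2.imwrite("pics/s10.png",cv2.resize(im[170:290,180:300],None,fx=5,fy=5,interpolation=cv2.INTER_CUBIC)[...,::-1])
print([(s["position"][:2]-J)@k for k in (x,y)])
E
```

```text
t 16.88 p [0.5839 0.0606 0.0329] yaw z 5.94 down tilt [0.0001 0.0002] F [0.08 0.61 0.89] T [-0.118 -0.027  0.04 ] w 39.1
t 16.93 p [0.5839 0.0606 0.0329] yaw z 5.94 down tilt [0.0001 0.0001] F [-0.38  0.59 -0.21] T [-0.129  0.037 -0.007] w 40.0
[np.float64(0.00031522751982136267), np.float64(-0.1481131478152301)]
```

View pics/s10.png

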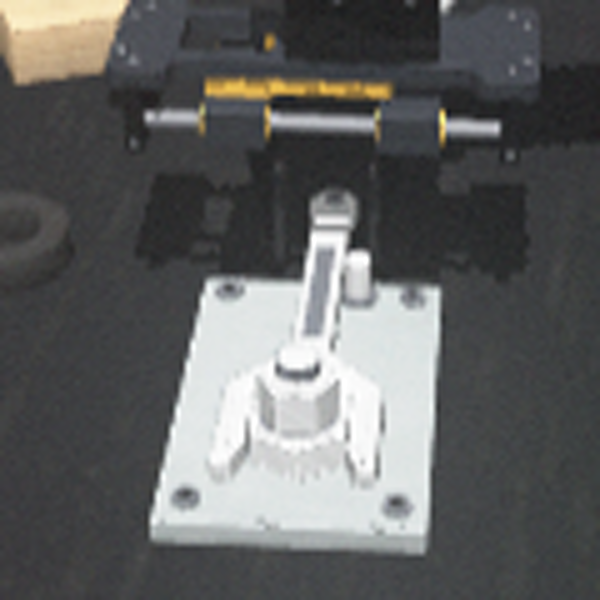

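jog_arm(
  targets=[
    [0, 0, 0, -1, 0, 0, 5],
    [0, 0, 0, -3, 0, 0, 7],
    [0, 0, 0, -3, 0, 0, 8],
    [0, 0, 0, -2, 0, 0, 8],
    [0, 0, 0, 0, 0, 0, 8],
  ],
)

```text
time: 17.55
position: [0.5851, 0.0607, 0.1247]
tool_rot: [-0.081, 1.566, 0.082]
ft_force: [-0.2, 0.0, -0.1]
grip_width: 0.894
```

```bash
python3 - <<'E'
from h import *
st()
im,d=shot("side","s11")
im2,_=shot("side","s12")
z0=np.load("pics/side0.npz")["im"]
g=np.mean([k.astype(float).mean(2) for k in (z0,im,im2)],0)
for v in range(245,260): print(v,g[v,225:256].astype(int))
J=np.array([.569,.2079])
for zz in (.03,.04,.0495):
  print(zz,proj("side",np.r_[J,zz]).round(1))
for th in (95,98,101,104,107,41):
  c=[proj("side",np.r_[J+.01732*np.array([np.cos(np.radians(th+o)),np.sin(np.radians(th+o))]),.04]) for o in (-90,-30,30,90)]
  print(th,np.array(c).round(1).tolist())
cv2.imwrite("pics/s11.png",cv2.resize(im[225:285,215:275],None,fx=10,fy=10,interpolation=cv2.INTER_CUBIC)[...,::-1])
E
```

```text
t 17.55 p [0.5851 0.0607 0.1247] yaw z 5.94 down tilt [0.0034 0.0012] F [-0.23  0.01 -0.13] T [-0.063  0.062 -0.009] w 77.8
245 [226 232 227 239 242 242 205 230 248 247 207 166 144 119 122 128 116 121
 203 248 246 248 243 245 244 242 243 235 233 224 228]
246 [228 239 242 243 243 243 198 200 244 242 245 232 222 205 182 209 201 210
 248 248 238 237 171 245 245 242 243 242 240 233 228]
247 [237 240 242 243 245 241 202 176 220 242 242 247 245 245 235 245 246 246
 246 243 224 175 174 244 244 243 243 242 242 243 236]
248 [238 241 243 242 245 232 198 173 174 242 243 239 236 228 228 238 243 244
 234 216 175 175 175 242 243 238 245 242 242 240 242]
249 [240 240 243 241 241 235 205 175 174 182 238 230 231 207 208 236 237 238
 196 178 177 175 173 251 234 226 245 242 243 240 240]
250 [241 239 242 241 242 244 227 174 174 186 222 215 213 212 213 213 214 212
 184 180 179 177 176 254 240 232 241 241 241 241 239]
251 [241 241 241 242 244 236 226 174 176 179 222 217 217 213 211 213 211 213
 192 179 177 178 178 249 243 235 241 241 241 240 238]
252 [241 241 242 242 243 245 229 172 174 165 219 214 217 21
[... 758 characters left out ...]
1 201 227 238 228 248 250 243 249 244 249 236
 239 236 233 207 211 213 184 241 241 240 241 240 220]
259 [238 239 237 190 155 211 213 211 209 210 210 238 249 240 248 234 249 230
 200 213 215 213 212 210 200 241 238 241 242 240 208]
0.03 [239.6 251.4]
0.04 [239.6 247.4]
0.0495 [239.5 243.5]
95 [[231.1, 247.0], [234.5, 251.6], [243.1, 252.0], [248.1, 247.8]]
98 [[231.0, 247.2], [234.8, 251.7], [243.5, 251.9], [248.1, 247.5]]
101 [[231.0, 247.5], [235.2, 251.9], [243.9, 251.8], [248.1, 247.3]]
104 [[231.0, 247.8], [235.6, 252.0], [244.3, 251.6], [248.1, 247.0]]
107 [[231.0, 248.0], [236.0, 252.1], [244.6, 251.5], [248.0, 246.7]]
41 [[235.3, 243.1], [231.0, 247.5], [235.2, 251.9], [243.9, 251.8]]
```

View pics/s11.png

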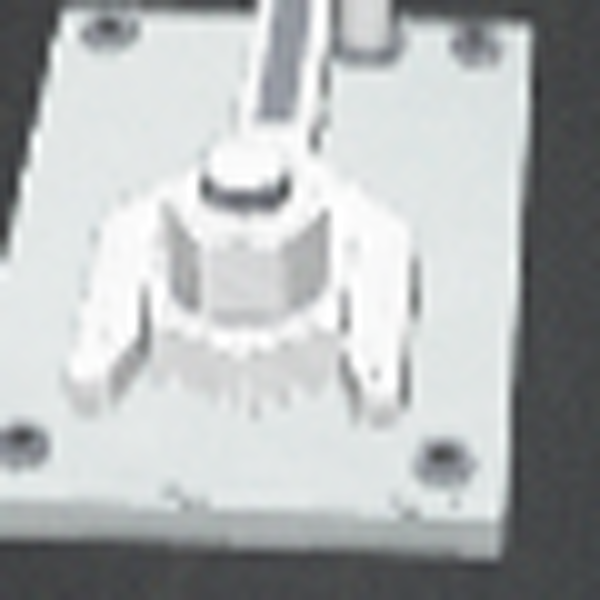

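jog_arm(
  targets=[
    [0, 0, 0, 0, 3, 0, 6],
    [0, 0, 0, 0, 5, 0, 6],
    [0, 0, 0, 0, 4, 0, 6],
    [0, 0, 0, 0, 2, 0, 6],
    [0, 0, 0, 0, 0.8, 0, 6],
    [-10, 0, 0, 0, 0, 0, 6],
    [-10, 0, 0, 0, 0, 0, 6],
    [-10, 0, 0, 0, 0, 0, 6],
    [0, 0, 0, 0, 0, 0, 6],
    [0, 0, 0, 0, 0, 0, 6],
  ],
)

```text
time: 18.9
position: [0.5689, 0.2064, 0.1228]
tool_rot: [-0.488, 1.515, 0.487]
ft_force: [0.0, 0.9, 0.3]
grip_width: 0.689
```

```bash
cat >> h.py <<'E'
def go(s,M,tgt):
    d=np.asarray(tgt)-s["position"]; print("tool shift cm",(M.T@d*100).round(2))
E
python3 - <<'E'
from h import *
s,M=st(); go(s,M,[.569,.2079,.10])
im,d=shot("side","s13")
cv2.imwrite("pics/s13.png",cv2.resize(im[140:300,160:320],None,fx=4,fy=4,interpolation=cv2.INTER_CUBIC)[...,::-1])
E
```

```text
t 18.9 p [0.5689 0.2064 0.1228] yaw z 35.67 down tilt [-0.0001 -0.0005] F [0.   0.94 0.31] T [-0.075 -0.027 -0.008] w 59.9
tool shift cm [2.28 0.11 0.1 ]
```

View pics/s13.png

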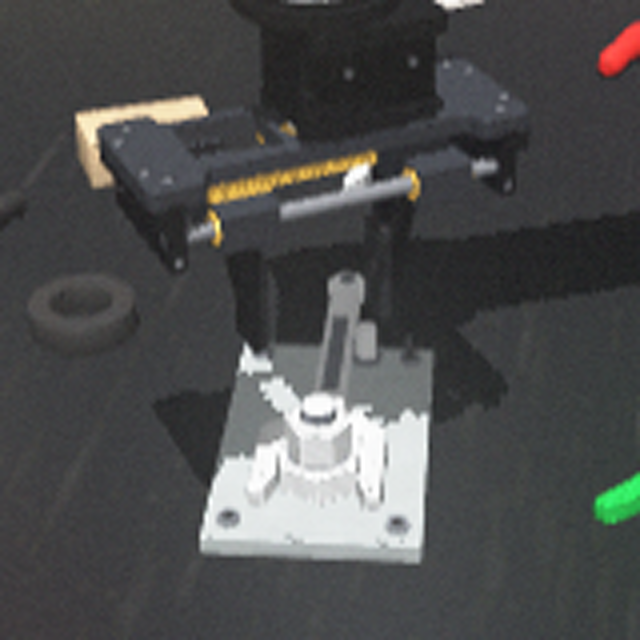

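jog_arm(
  targets=[
    [0, 0, 0, 2, 0.11, 0.1, 6],
    [0, 0, 0, 2.5, 0, 0, 5],
    [0, 0, 0, 1.8, 0, 0, 5],
    [0, 0, 0, 0.6, 0, 0, 5],
    [0, 0, 0, 0, 0, 0, 5],
    [0, 0, 0, 0, 0, 0, 5],
  ],
)

```text
time: 19.7
position: [0.5695, 0.2095, 0.0547]
tool_rot: [-0.491, 1.513, 0.491]
ft_force: [-0.0, 0.3, 0.5]
grip_width: 0.576
```

```bash
python3 - <<'E'
from h import *
s,M=st(); go(s,M,[.569,.2079,.052])
im,d=shot("side","s14")
cv2.imwrite("pics/s14.png",cv2.resize(im[180:280,190:290],None,fx=6,fy=6,interpolation=cv2.INTER_CUBIC)[...,::-1])
E
```

```text
t 19.7 p [0.5695 0.2095 0.0547] yaw z 35.93 down tilt [0.0015 0.0008] F [-0.01  0.34  0.46] T [-0.018  0.001 -0.014] w 50.1
tool shift cm [ 0.27 -0.1  -0.13]
```

View pics/s14.png

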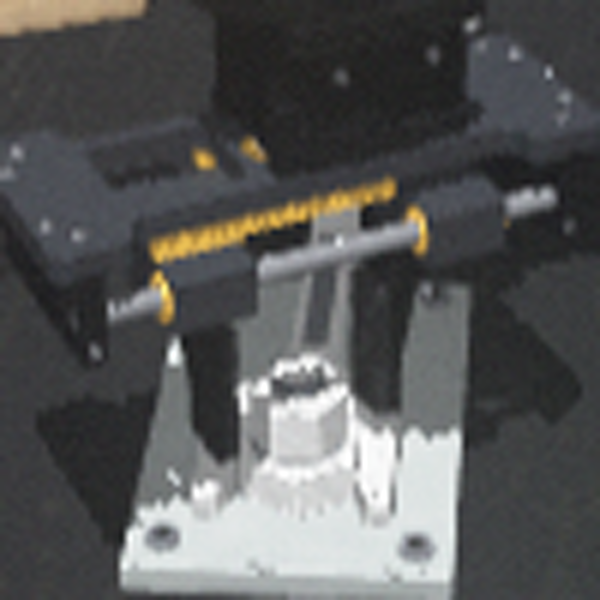

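jog_arm(
  targets=[
    [0, 0, 0, 0.25, -0.1, -0.13, 5],
    [0, 0, 0, 0, 0, 0, 4.2],
    [0, 0, 0, 0, 0, 0, 3.6],
    [0, 0, 0, 0, 0, 0, 3.4],
  ],
  squeeze=8,
)

```text
time: 20.25
position: [0.5684, 0.2078, 0.0515]
tool_rot: [-0.491, 1.514, 0.491]
ft_force: [0.1, 0.5, 1.0]
grip_width: 0.409
```

```bash
python3 - <<'E'
from h import *
s,M=st(); go(s,M,[.569,.2079,.052])
E
```

```text
t 20.25 p [0.5684 0.2078 0.0515] yaw z 35.95 down tilt [0.0002 0.0002] F [0.05 0.52 1.04] T [-0.086  0.019  0.017] w 35.6
tool shift cm [-0.05 -0.03  0.06]
```

jog_arm(
  targets=[
    [0, 0, 0, 0, 0, 0, 3.1],
    [0, 0, 0, 0, 0, 0, 2.5],
    [0, 0, 0, 0, 0, 0, 2.5],
    [0, 0, 0, 0, 0, 0, 2.5],
  ],
  squeeze=8,
)

```text
time: 20.75
position: [0.5692, 0.2084, 0.0516]
tool_rot: [-0.491, 1.512, 0.492]
ft_force: [4.9, 1.7, -2.3]
grip_width: 0.35
```

```bash
python3 - <<'E'
from h import *
s,M=st(); get_image("top"); s,M=st(); print("tool-frame F",(M.T@s["ft_force"]).round(2))
E
```

```text
t 20.75 p [0.5692 0.2084 0.0516] yaw z 35.97 down tilt [0.0022 0.001 ] F [ 4.93  1.7  -2.28] T [ 0.492 -0.989  0.039] w 30.4
t 20.8 p [0.5692 0.2084 0.0516] yaw z 35.96 down tilt [0.0021 0.001 ] F [ 4.81  2.29 -3.95] T [ 0.538 -0.978  0.053] w 29.9
tool-frame F [ 3.97 -0.97  5.23]
```

jog_arm(
  targets=[
    [0, 0, 0, 0, 0, 0.12, 2.5],
    [0, 0, 0, 0, 0, 0, 2.5],
    [0, 0, 0, 0, 0, 0, 2.5],
  ],
  squeeze=20,
)

```text
time: 21.18
position: [0.5693, 0.2084, 0.0515]
tool_rot: [-0.491, 1.514, 0.491]
ft_force: [1.8, 2.0, 0.4]
grip_width: 0.351
```

```bash
python3 - <<'E'
from h import *
s,M=st(); get_image("top"); s,M=st(); print("tool-frame F",(M.T@s["ft_force"]).round(2))
E
```

```text
t 21.18 p [0.5693 0.2084 0.0515] yaw z 35.94 down tilt [0.0001 0.0002] F [1.79 2.04 0.42] T [ 0.261 -0.409  0.049] w 30.5
t 21.23 p [0.5693 0.2084 0.0515] yaw z 35.94 down tilt [0.0001 0.0002] F [ 2.    1.39 -0.49] T [ 0.21  -0.451  0.044] w 30.1
tool-frame F [ 0.49 -0.05  2.44]
```

jog_arm(
  targets=[
    [0, 0, 0, 0, 0, 0.05, 2.5],
    [0, 0, 0, 0, 0, 0, 2.5],
    [0, 0, 0, 0, 0, 0, 2.5],
  ],
  squeeze=58,
)

```text
time: 21.6
position: [0.5694, 0.2085, 0.0515]
tool_rot: [-0.491, 1.515, 0.491]
ft_force: [0.5, 0.2, 2.6]
grip_width: 0.335
```

```bash
python3 - <<'E'
from h import *
s,M=st(); im,d=shot("side","s15"); s,M=st(); print("tool-frame F",(M.T@s["ft_force"]).round(2)); print(s["joint_positions"].round(3) if hasattr(s["joint_positions"],"round") else s["joint_positions"])
cv2.imwrite("pics/s15.png",cv2.resize(im[180:280,190:290],None,fx=6,fy=6,interpolation=cv2.INTER_CUBIC)[...,::-1])
E
```

```text
t 21.6 p [0.5694 0.2085 0.0515] yaw z 35.94 down tilt [-0.0006 -0.0002] F [0.5  0.25 2.59] T [-0.013  0.097 -0.026] w 29.1
t 21.65 p [0.5694 0.2085 0.0515] yaw z 35.94 down tilt [-0.0006 -0.0002] F [ 0.71 -0.24  3.24] T [-0.036  0.17   0.043] w 29.0
tool-frame F [-3.24 -0.61  0.43]
[-0.749  0.412  0.431  1.777 -0.2    0.997  0.387]
```

View pics/s15.png

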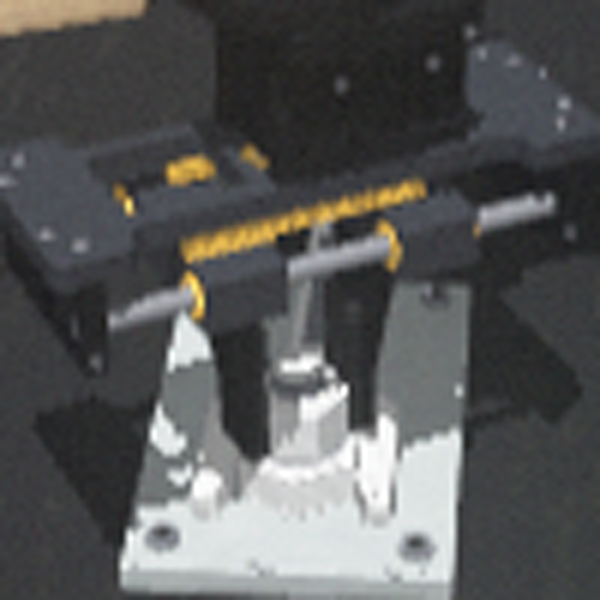

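jog_arm(
  targets=[
    [2, 0, 0, 0, 0, 0, 2.5],
    [2, 0, 0, 0, 0, 0, 2.5],
    [2, 0, 0, 0, 0, 0, 2.5],
    [0, 0, 0, 0, 0, 0, 2.5],
  ],
)

```text
time: 22.15
position: [0.5693, 0.2085, 0.0514]
tool_rot: [-0.409, 1.533, 0.409]
ft_force: [-1.4, 0.3, 6.0]
grip_width: 0.338
```

```bash
python3 - <<'E'
from h import *
s,M=st(); im,d=shot("side","s16"); s,M=st()
cv2.imwrite("pics/s16.png",cv2.resize(im[180:280,190:290],None,fx=6,fy=6,interpolation=cv2.INTER_CUBIC)[...,::-1])
E
```

```text
t 22.15 p [0.5693 0.2085 0.0514] yaw z 29.88 down tilt [-0.0008 -0.0003] F [-1.38  0.27  6.01] T [-0.218  0.566 -0.064] w 29.4
t 22.2 p [0.5694 0.2085 0.0514] yaw z 29.89 down tilt [-0.0007 -0.0002] F [-2.27 -0.77  4.93] T [-0.229  0.569 -0.008] w 29.0
```

View pics/s16.png

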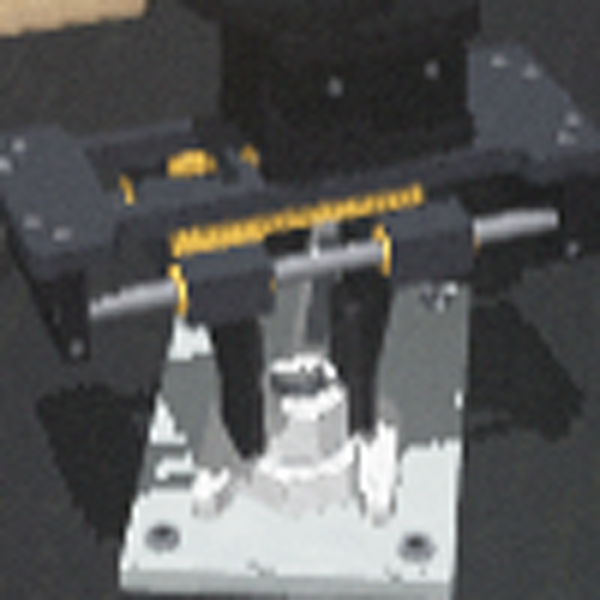

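```bash
cat >> h.py <<'E'
def tq(n=3,tag=None):
    T=[];F=[];Q=[];W=[]
    for i in range(n):
        if i: 
            im,d=get_image("side")
        s=get_state(); M=R.from_rotvec(s["tool_rot"]).as_matrix()
        T.append(s["torque"][2]);F.append(s["ft_force"]);Q.append(s["joint_torque"][6]);W.append(s["grip_width"]*87)
    if tag: cv2.imwrite(f"pics/{tag}.png",cv2.resize(im[180:280,190:290],None,fx=6,fy=6,interpolation=cv2.INTER_CUBIC)[...,::-1])
    print("t",round(s["time"],2),"yaw",round(np.degrees(np.arctan2(M[1,2],M[0,2])),2),"Tz",np.mean(T).round(3),np.round(T,3),"j7",np.round(Q,3),"F",np.mean(F,0).round(1),"w",np.mean(W).round(1),"p",np.round(s["position"],4))
E
python3 -c "
from h import *
tq(4)"
```

```text
t 22.35 yaw 29.89 Tz -0.04 [-0.008 -0.056 -0.041 -0.055] j7 [0.022 0.039 0.041 0.041] F [-1.9 -0.2  5. ] w 29.4 p [0.5694 0.2085 0.0514]
```

jog_arm(
  targets=[
    [1.5, 0, 0, -0.08, 0, 0, 2.5],
    [1.5, 0, 0, 0, 0, 0, 2.5],
    [0, 0, 0, 0, 0, 0, 2.5],
  ],
)

```text
time: 22.72
position: [0.5693, 0.2085, 0.0516]
tool_rot: [-0.369, 1.54, 0.368]
ft_force: [0.2, 0.4, -1.3]
grip_width: 0.339
```

```bash
python3 -c "
from h import *
tq(4)"
```

```text
t 22.88 yaw 26.93 Tz -0.036 [-0.04  -0.043 -0.039 -0.021] j7 [-0.049  0.009  0.028  0.034] F [-0.3  0.2 -2.3] w 29.6 p [0.5693 0.2085 0.0516]
```

jog_arm(
  targets=[
    [1.2, 0, 0, 0, 0, 0, 2.5],
    [1.2, 0, 0, 0.03, 0, 0, 2.5],
  ],
)

```text
time: 23.12
position: [0.5693, 0.2085, 0.0516]
tool_rot: [-0.335, 1.546, 0.335]
ft_force: [-1.6, -0.7, -2.9]
grip_width: 0.341
```

```bash
python3 -c "
from h import *
tq(3,'s17')"
```

```text
t 23.23 yaw 24.5 Tz 0.021 [ 0.076  0.001 -0.014] j7 [ 0.073 -0.061 -0.084] F [-1.1 -0.9 -3.4] w 29.6 p [0.5693 0.2085 0.0516]
```

View pics/s17.png

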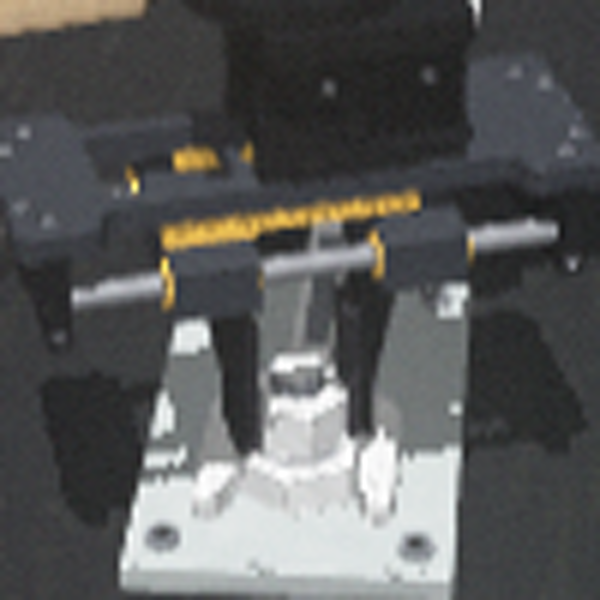

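jog_arm(
  targets=[
    [1.2, 0, 0, 0, 0, 0, 2.5],
    [1.2, 0, 0, 0, 0, 0, 2.5],
  ],
)

```text
time: 23.48
position: [0.5693, 0.2084, 0.0516]
tool_rot: [-0.302, 1.55, 0.302]
ft_force: [-1.8, -1.8, -4.3]
grip_width: 0.337
```

```bash
python3 -c "
from h import *
tq(1)"
```

```text
t 23.48 yaw 22.06 Tz 0.121 [0.121] j7 [0.074] F [-1.8 -1.8 -4.3] w 29.4 p [0.5693 0.2084 0.0516]
```

jog_arm(
  targets=[
    [1.2, 0, 0, 0, 0, 0, 2.5],
    [1.2, 0, 0, 0, 0, 0, 2.5],
  ],
)

```text
time: 23.72
position: [0.5693, 0.2085, 0.0516]
tool_rot: [-0.27, 1.555, 0.269]
ft_force: [-1.4, -2.2, -4.5]
grip_width: 0.34
```

```bash
python3 -c "
from h import *
tq(1)"
```

```text
t 23.73 yaw 19.66 Tz 0.049 [0.049] j7 [0.069] F [-1.4 -2.2 -4.5] w 29.6 p [0.5693 0.2085 0.0516]
```

jog_arm(
  targets=[
    [1, 0, 0, 0.04, 0, 0, 2.5],
    [1, 0, 0, 0.02, 0, 0, 2.5],
  ],
)

```text
time: 23.98
position: [0.5693, 0.2084, 0.0515]
tool_rot: [-0.242, 1.558, 0.242]
ft_force: [-4.1, -1.6, 0.4]
grip_width: 0.336
```

```bash
python3 -c "
from h import *
tq(1)"
```

```text
t 23.98 yaw 17.67 Tz 0.123 [0.123] j7 [0.04] F [-4.1 -1.6  0.4] w 29.2 p [0.5693 0.2084 0.0515]
```

jog_arm(
  targets=[
    [1, 0, 0, 0, 0, 0, 2.5],
    [1, 0, 0, 0, 0, 0, 2.5],
  ],
)

```text
time: 24.22
position: [0.5693, 0.2085, 0.0515]
tool_rot: [-0.215, 1.561, 0.215]
ft_force: [-4.4, -2.7, 1.3]
grip_width: 0.336
```

```bash
python3 -c "
from h import *
tq(2)"
```

```text
t 24.27 yaw 15.64 Tz 0.084 [0.078 0.091] j7 [ 0.041 -0.09 ] F [-4.6 -2.9  1.2] w 29.2 p [0.5693 0.2085 0.0515]
```

jog_arm(
  targets=[
    [0, 0, 0, 0, -0.03, -0.1, 2.5],
    [1, 0, 0, 0, 0, 0, 2.5],
    [1, 0, 0, 0, 0, 0, 2.5],
  ],
)

```text
time: 24.65
position: [0.5692, 0.2084, 0.0515]
tool_rot: [-0.187, 1.562, 0.188]
ft_force: [-2.6, -0.9, -0.3]
grip_width: 0.342
```

```bash
python3 -c "
from h import *
tq(2)"
```

```text
t 24.7 yaw 13.65 Tz 0.065 [0.072 0.058] j7 [ 0.044 -0.067] F [-2.  -1.  -0.2] w 29.6 p [0.5692 0.2084 0.0515]
```

jog_arm(
  targets=[
    [1, 0, 0, 0, 0, 0, 2.5],
    [1, 0, 0, 0, 0, 0, 2.5],
  ],
)

```text
time: 24.95
position: [0.5691, 0.2084, 0.0515]
tool_rot: [-0.16, 1.564, 0.16]
ft_force: [-1.7, 0.3, -0.4]
grip_width: 0.335
```

```bash
python3 -c "
from h import *
tq(2,'s18')"
```

```text
t 25.0 yaw 11.65 Tz 0.075 [0.093 0.057] j7 [ 0.044 -0.066] F [-1.9 -0.2  0. ] w 29.3 p [0.5691 0.2084 0.0515]
```

View pics/s18.png

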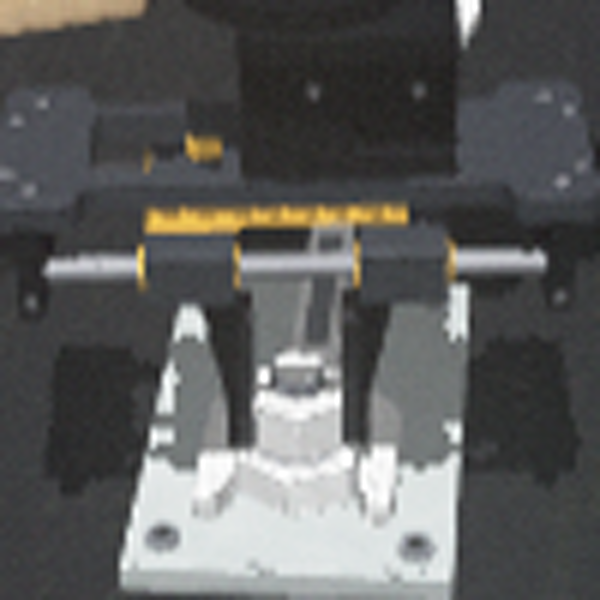

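jog_arm(
  targets=[
    [1, 0, 0, 0, 0, 0, 2.5],
    [1, 0, 0, 0, 0, 0, 2.5],
  ],
)

```text
time: 25.25
position: [0.5691, 0.2084, 0.0515]
tool_rot: [-0.132, 1.566, 0.133]
ft_force: [-0.5, 0.4, -0.1]
grip_width: 0.336
```

```bash
python3 -c "
from h import *
tq(2)"
```

```text
t 25.3 yaw 9.65 Tz 0.044 [0.069 0.019] j7 [ 0.045 -0.066] F [-1.1  0.2 -0. ] w 29.4 p [0.5691 0.2084 0.0515]
```

jog_arm(
  targets=[
    [1, 0, 0, 0, 0, 0, 2.5],
    [1, 0, 0, 0, 0, 0, 2.5],
  ],
)

```text
time: 25.55
position: [0.5691, 0.2084, 0.0515]
tool_rot: [-0.105, 1.567, 0.106]
ft_force: [-0.9, 0.6, 1.2]
grip_width: 0.338
```

```bash
python3 -c "
from h import *
tq(2)"
```

```text
t 25.6 yaw 7.65 Tz 0.09 [0.106 0.074] j7 [ 0.045 -0.066] F [-1.5 -0.1  1.1] w 29.5 p [0.5691 0.2083 0.0515]
```

jog_arm(
  targets=[
    [1, 0, 0, 0, 0, 0, 2.5],
    [1, 0, 0, 0, 0, 0, 2.5],
  ],
)

```text
time: 25.85
position: [0.5691, 0.2084, 0.0515]
tool_rot: [-0.077, 1.569, 0.078]
ft_force: [-0.4, 1.1, 1.4]
grip_width: 0.341
```

```bash
python3 -c "
from h import *
tq(2)"
```

```text
t 25.9 yaw 5.66 Tz 0.101 [0.11  0.091] j7 [ 0.045 -0.065] F [-0.6  0.6  1. ] w 29.6 p [0.569  0.2084 0.0515]
```

jog_arm(
  targets=[
    [1, 0, 0, 0, 0, 0, 2.5],
    [1, 0, 0, 0, 0, 0, 2.5],
  ],
)

```text
time: 26.15
position: [0.569, 0.2084, 0.0515]
tool_rot: [-0.05, 1.57, 0.051]
ft_force: [-0.3, 0.5, 1.6]
grip_width: 0.338
```

```bash
python3 -c "
from h import *
tq(2)"
```

```text
t 26.2 yaw 3.65 Tz 0.047 [0.05  0.043] j7 [ 0.045 -0.065] F [-0.6  0.3  2.2] w 29.3 p [0.5691 0.2083 0.0515]
```

jog_arm(
  targets=[
    [1, 0, 0, 0, 0, 0, 2.5],
    [1, 0, 0, 0, 0, 0, 2.5],
  ],
)

```text
time: 26.45
position: [0.569, 0.2084, 0.0515]
tool_rot: [-0.023, 1.57, 0.023]
ft_force: [0.1, 0.8, 2.3]
grip_width: 0.339
```

```bash
python3 -c "
from h import *
tq(2)"
```

```text
t 26.5 yaw 1.65 Tz 0.081 [0.088 0.074] j7 [ 0.045 -0.065] F [0.1 1.  2.8] w 29.5 p [0.569  0.2083 0.0515]
```

jog_arm(
  targets=[
    [1, 0, 0, 0, 0, 0, 2.5],
    [1, 0, 0, 0, 0, 0, 2.5],
  ],
)

```text
time: 26.75
position: [0.569, 0.2083, 0.0515]
tool_rot: [0.005, 1.57, -0.004]
ft_force: [-0.5, 1.1, 2.7]
grip_width: 0.337
```

```bash
python3 -c "
from h import *
tq(2)"
```

```text
t 26.8 yaw -0.34 Tz 0.122 [0.108 0.135] j7 [-0.012 -0.107] F [-0.9  1.1  3. ] w 29.4 p [0.569  0.2083 0.0514]
```

jog_arm(
  targets=[
    [1, 0, 0, 0, 0, 0, 2.5],
    [1, 0, 0, 0, 0, 0, 2.5],
  ],
)

```text
time: 27.05
position: [0.5689, 0.2084, 0.0514]
tool_rot: [0.032, 1.57, -0.031]
ft_force: [-0.5, 1.4, 4.2]
grip_width: 0.339
```

```bash
python3 -c "
from h import *
tq(2)"
```

```text
t 27.1 yaw -2.33 Tz 0.264 [0.274 0.254] j7 [-0.14  -0.249] F [-0.8  1.5  4.3] w 29.6 p [0.569  0.2083 0.0514]
```

jog_arm(
  targets=[
    [1, 0, 0, 0, 0, 0, 2.5],
    [1, 0, 0, 0, 0, 0, 2.5],
  ],
)

```text
time: 27.35
position: [0.5689, 0.2084, 0.0514]
tool_rot: [0.059, 1.57, -0.059]
ft_force: [-0.7, 1.7, 4.6]
grip_width: 0.334
```

```bash
python3 -c "
from h import *
tq(2,'s19')"
```

```text
t 27.4 yaw -4.34 Tz 0.325 [0.339 0.311] j7 [-0.168 -0.28 ] F [-0.6  2.2  5. ] w 29.4 p [0.5689 0.2083 0.0514]
```

View pics/s19.png

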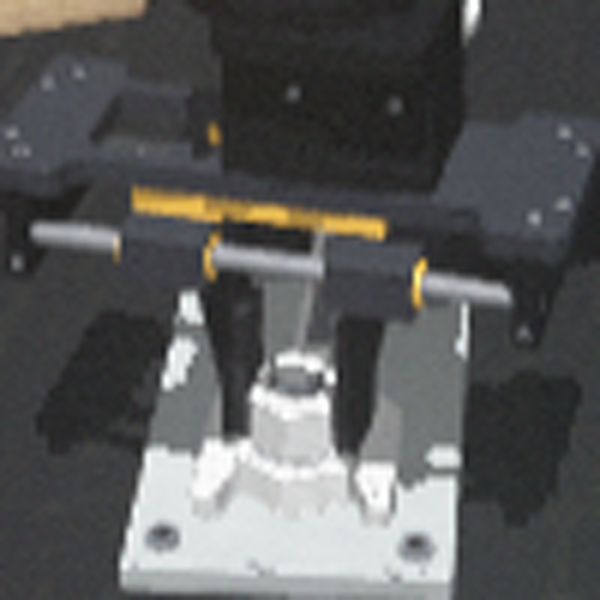

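jog_arm(
  targets=[
    [1, 0, 0, -0.04, 0, 0, 2.5],
    [1, 0, 0, 0, 0, 0, 2.5],
  ],
)

```text
time: 27.65
position: [0.5689, 0.2083, 0.0515]
tool_rot: [0.087, 1.569, -0.086]
ft_force: [0.4, 2.6, 1.9]
grip_width: 0.34
```

```bash
python3 -c "
from h import *
tq(2)"
```

```text
t 27.7 yaw -6.34 Tz 0.338 [0.352 0.324] j7 [-0.201 -0.312] F [0.9 2.4 1.9] w 29.7 p [0.5689 0.2083 0.0515]
```

jog_arm(
  targets=[
    [1, 0, 0, 0, 0, 0, 2.5],
    [1, 0, 0, 0, 0, 0, 2.5],
  ],
)

```text
time: 27.95
position: [0.5689, 0.2083, 0.0515]
tool_rot: [0.114, 1.567, -0.114]
ft_force: [1.9, 2.8, 0.0]
grip_width: 0.334
```

```bash
python3 -c "
from h import *
tq(2)"
```

```text
t 28.0 yaw -8.34 Tz 0.375 [0.378 0.373] j7 [-0.232 -0.344] F [ 2.1  2.8 -0.1] w 29.3 p [0.5689 0.2083 0.0515]
```

jog_arm(
  targets=[
    [0.8, 0, 0, 0, 0, 0, 2.5],
    [0.7, 0, 0, 0, 0, 0, 2.5],
  ],
)

```text
time: 28.25
position: [0.5688, 0.2083, 0.0515]
tool_rot: [0.134, 1.566, -0.134]
ft_force: [2.8, 3.0, -1.6]
grip_width: 0.338
```

```bash
python3 -c "
from h import *
tq(5,'s20')"
```

```text
t 28.45 yaw -9.76 Tz 0.34 [0.376 0.385 0.307 0.307 0.324] j7 [-0.302 -0.375 -0.381 -0.324 -0.307] F [ 2.7  3.5 -1.3] w 29.4 p [0.5688 0.2083 0.0516]
```

jog_arm(
  targets=[
    [0, 0, 0, 0, 0, 0, 3.2],
    [0, 0, 0, 0, 0, 0, 3.8],
    [0, 0, 0, 0, 0, 0, 5],
    [0, 0, 0, 0, 0, 0, 6],
    [0, 0, 0, 0, 0, 0, 6],
  ],
)

```text
time: 29.08
position: [0.5687, 0.2079, 0.0516]
tool_rot: [0.134, 1.567, -0.134]
ft_force: [0.3, -0.1, 0.0]
grip_width: 0.655
```

```bash
python3 -c "
from h import *
st();im,d=shot('side','s21')
cv2.imwrite('pics/s21.png',cv2.resize(im[180:280,190:290],None,fx=6,fy=6,interpolation=cv2.INTER_CUBIC)[...,::-1])
"
```

```text
t 29.07 p [0.5687 0.2079 0.0516] yaw z -9.77 down tilt [-0.0002 -0.0002] F [ 0.26 -0.09  0.04] T [-0.117  0.032  0.039] w 57.0
```

View pics/s21.png

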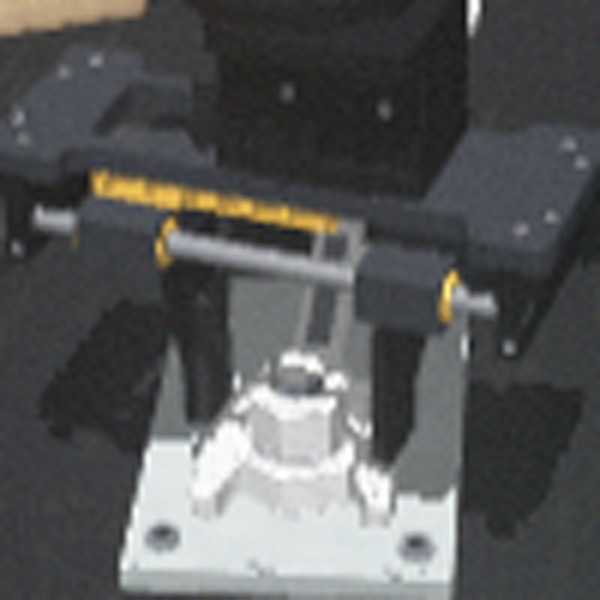

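Fingers are clear of the nut. I'll go straight up and check again.

jog_arm(
  targets=[
    [0, 0, 0, -1, 0, 0, 6],
    [0, 0, 0, -3, 0, 0, 6],
    [0, 0, 0, -5, 0, 0, 6],
    [0, 0, 0, -5, 0, 0, 6],
    [0, 0, 0, -2, 0, 0, 6],
    [0, 0, 0, 0, 0, 0, 6],
  ],
)

```text
time: 29.88
position: [0.5695, 0.2084, 0.2133]
tool_rot: [0.135, 1.564, -0.132]
ft_force: [1.3, 0.2, -0.4]
grip_width: 0.684
```

```bash
python3 -c "
from h import *
st();im,d=shot('side','s22')
cv2.imwrite('pics/s22.png',cv2.resize(im[180:280,190:290],None,fx=6,fy=6,interpolation=cv2.INTER_CUBIC)[...,::-1])
g=im.astype(float).mean(2)
for v in range(250,256): print(g[v,228:251].astype(int))
J=np.array([.569,.2079])
for th in (90,94,98,102,106,110,114):
  print(th,[proj('side',np.r_[J+.01732*np.array([np.cos(np.radians(th+o)),np.sin(np.radians(th+o))]),.04])[0].round(1) for o in (-90,-30,30,90)])
"
```

```text
t 29.88 p [0.5695 0.2084 0.2133] yaw z -9.76 down tilt [0.0027 0.0018] F [ 1.26  0.22 -0.37] T [-0.103  0.092 -0.005] w 59.5
[248 247 204 233 189 191 188 187 198 214 209 208 209 210 211 207 210 152
 155 152 250 230 193]
[248 248 199 230 187 189 191 189 198 215 213 213 211 209 205 208 208 151
 155 171 253 250 196]
[247 252 243 227 191 188 190 191 200 212 211 214 213 213 206 209 206 151
 156 190 248 246 223]
[248 251 251 238 186 188 187 194 190 213 209 210 208 214 213 213 209 152
 155 189 243 224 235]
[248 246 252 246 185 180 200 191 187 215 211 211 208 209 209 213 210 147
 161 227 238 174 244]
[248 237 253 234 224 181 200 187 185 212 213 210 210 210 218 210 202 173
 222 248 249 148 251]
90 [np.float64(231.2), np.float64(233.9), np.float64(242.4), np.float64(248.0)]
94 [np.float64(231.1), np.float64(234.3), np.float64(242.9), np.float64(248.0)]
98 [np.float64(231.0), np.float64(234.8), np.float64(243.5), np.float64(248.1)]
102 [np.float64(231.0), np.float64(235.3), np.float64(244.0), np.float64(248.1)]
106 [np.float64(231.0), np.float64(235.9), np.float64(244.5), np.float64(248.0)]
110 [np.float64(231.1), np.float64(236.4), np.float64(245.0), np.float64(248.0)]
114 [np.float64(231.2), np.float64(237.0), np.float64(245.4), np.float64(247.8)]
```

View pics/s22.png

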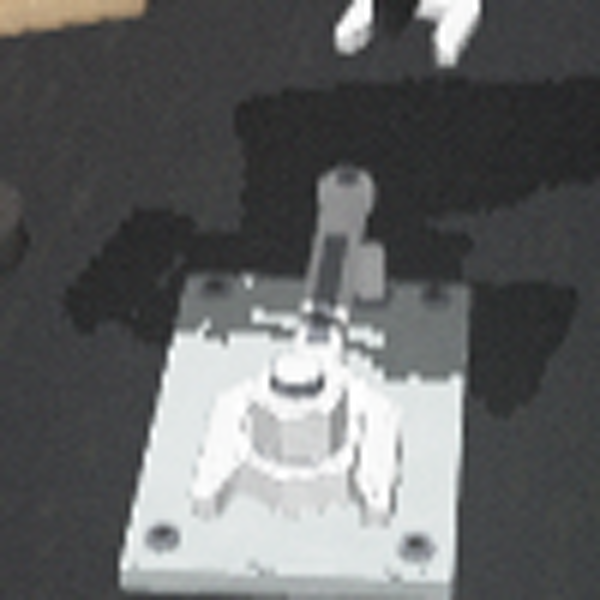

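jog_arm(
  targets=[
    [0, 0, 0, 0, 0, 0, 6],
    [0, 0, 0, 0, 0, 0, 6],
    [0, 0, 0, 0, 0, 0, 6],
  ],
)

```text
time: 30.3
position: [0.5684, 0.2079, 0.2107]
tool_rot: [0.133, 1.568, -0.135]
ft_force: [-0.2, 0.1, 0.0]
grip_width: 0.689
```

```bash
python3 -c "
from h import *
st();im,d=shot('side','s23')
P=cloud('side',d);J=np.array([.5686,.2079]);y=np.array([-.1012,.9949]);x=np.array([.9949,.1012])
b=(P[...,:2]-J)@y;a=(P[...,:2]-J)@x;Z=P[...,2]
for l,h in [(-.03,-.02),(.0,.02),(-.18,-.15),(-.15,-.13)]:
    k=(Z>.018)&(Z<.028)&(b>l)&(b<h)&(abs(a)<.045); print(l,k.sum(),np.percentile(a[k],[2,50,98]).round(4),np.median(Z[k]).round(4))
k=(Z>.018)&(Z<.03)&(abs(a)>.022)&(abs(a)<.045)&(b<.06); print('prong tip b',np.percentile(b[k],[98,100]).round(4))
print(close_job())
"
```

```text
t 30.3 p [0.5684 0.2079 0.2107] yaw z -9.76 down tilt [-0.0013 -0.001 ] F [-0.23  0.1   0.02] T [-0.043  0.073 -0.011] w 60.0
-0.03 38 [-0.0302 -0.0181  0.0311] 0.0223
0.0 154 [-0.0317 -0.004   0.033 ] 0.0229
-0.18 60 [-0.0114 -0.0023  0.0079] 0.0225
-0.15 36 [-0.0105 -0.0023  0.0072] 0.0226
prong tip b [0.0282 0.0305]
the job is handed in; nothing more can be done
None
```

I fitted the wide-jawed spanner to the lower nut, tightened the jam nut past its bite, and handed the job in at about 30 s. No verdict came back, so what follows rests on my own readings.

- **Spanner:** I slid it flat along the plate until its throat met the nut. The wrist force rose to about 8 N, of which I take about 5 N to be contact on the nut and the rest sliding friction. I then opened the fingers and left it.
- **Jam nut:** It ran easily at about 0.09 N m for roughly 36°, then bit at about 0.26 N m. I turned the gripper 7.4° (0.13 rad) further, where the torque was about 0.38 N m. That torque suggests about 0.12 rad past the bite; allowing for give in the grip and for where the bite began, I put it at 0.10 to 0.165 rad.
- **Last checks:**
  - The nut's flats sat near 109° in the image, against 110° from the gripper's turn, so it hardly slipped in the fingers.
  - The spanner was still on the lower nut and flat on the plate, its handle moved towards or against the stop post as expected.
  - The wrist force was near zero with the arm raised clear.
- **Not checked:**
  - I didn't measure the angle between jam nut and washer directly.
  - I didn't re-measure the lower nut's corner. With the handle stopped by the post, I expect it moved about 1 mm.
  - I didn't re-measure the narrow spanner and the tape roll at the end. I never reached for either of them.
- **Disagreement:** The side camera's depth put the prong tips 3 to 5 mm further forward than nominal. It reads about 2 mm long that way on the fixed plate too, so I put most of this down to camera bias.

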